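# Pack specimen pots in a shipping carton under a pinned retaining plate

### The arm

A 7-joint arm with a two-finger parallel gripper is mounted at the origin on the work surface. World frame = base frame: x ahead of the robot, y to its left, z up, the work surface at z = 0. Lengths are in mm, angles in rad, forces in N, time in s.
With the tool pointing down it reaches from about 425 to 875 mm from the base axis. Payload 8.4 kg.
Tool frame: the origin (TCP) lies on the centre line of the jaws, within the pads' length; the fingertips stand 17 mm ahead of it and the grasp point (between the pads) lies 2 mm behind it (manip.tips_ahead is the distance from the TCP to the fingertips, in mm); z points along the fingers, y is the direction in which the jaws open and shut (so a half turn about z gives the same grasp; the last joint's range is limited). The gripper opens to 85 mm and grips with 20 to 120 N. Pads are 22 mm wide; open, the fingers measure 114 mm over their backs; the gripper's body (76 mm by 85 mm) begins 54 mm behind the grasp point. The pads swing forward as they close: fully open they stand 13 mm farther back than shut.
Start: joints at [1.251, 0.333, 0.04, 1.465, -0.013, 1.343, -0.059], TCP at [142.336, -634.197, 248.308] pointing down, gripper open.
Joint ranges: [-2.58, 2.58], [-0.38, 2.09], [-1.3, 1.39], [0.25, 2.4], [-1.5, 4.64], [0.08, 2.09], [-2.65, 2.65]. Speed limits (rad/s): [2.22, 2.22, 2.79, 2.79, 3.14, 3.14, 3.14].

### API

Orientations are given as [roll, pitch, yaw] about the fixed x, y, z axes, in that order (R = Rz(yaw) Ry(pitch) Rx(roll)).
In Python, from station import manip, cams gives the robot as it stands.
- The arm moves only by the tool carry_out, never from a script. Its argument "steps" is a list of rows, each a list of 5 numbers: the shift along the tool's x, y, z in units of 25 mm (1.0 is 25 mm), then the turn about the tool's z in rad, then the opening, from 0 (shut) to 1 (fully open). A call has 1 to 5 rows; each row shifts and turns the pose as measured when the row begins, along the tool's axes as they then stand; what a row does not reach is not made up. A row lasts 1/8 s, in which the tool goes at most 62.5 mm and 10.7 degrees, less where a joint would pass 70% of its speed; a pose out of reach is approached as far as the arm can. A call is refused whole if a number of a shift passes 1 or a number of a turn 0.188, either way. A call with a gripper value outside its range is refused whole. The fingers move at their own pace and stop on an object; "squeeze" is the grip in N (left out, the last holds). Time passes only in rows, so rows that do not move let the fingers close. It gives the time, the measured TCP pose, the force and the opening at its end, in the units of the state.
- manip.read_state(): the state, without advancing time (a new reading comes with each control period).
- cams.snapshot(name): name is "scene" or "side" or "wrist"; returns the picture (480x640x3 uint8, red, green, blue); there is no depth.
- cams.camera_params(name): a dict with "intrinsics" (3x3 intrinsics, pixels), "position" and "rotation" of the camera in the world. Camera axes: x right, y up, looking along -z (the intrinsics and any distortion apply to the point x, -y, -z); pixel columns grow to the right and rows downward; lengths in mm; the calibration is good to about 2 mm. A picture is of the moment at which its call begins: read the wrist's pose just before it. camera_params takes no time and is no camera call; for the wrist camera it gives the pose at the moment of the call.
- manip.job_done(): hands the job in, once; it reports no verdict.
The state is a dict: "time": time; "joints": joint angles; "joint_vel": joint speeds; "effort": joint torques, N m; "ee_pos": TCP position; "tcp_rot": TCP orientation; "force": force on the tool from outside, world axes, zero at the start; "moment": the same for the moment, N m; "opening": finger opening in mm.
Only numpy, scipy, OpenCV 4.12 (cv2) and the standard library are available. Lean on these libraries where they do the work, as an engineer would, in place of code of your own. Each camera call takes 0.05 s, during which the arm holds its last target.

### The job

Pack the specimen pots for shipping: stand every pot that is there upright in its own pocket of the tray in the carton, then lower the aluminium retaining plate gently over the two guide pins, keeping it level, until it rests fully home on both pillars, and let go of it. Then close the carton: fold down the two short end flaps first, while both long flaps are still open, and then the two long flaps over them, all lying flat. Leave the sanitiser bottle and the pen cup alone.

Things in the scene. Friction and masses are not known exactly. Their poses are not given: they have to be found in the camera images.
- carton: cardboard carton fixed to the table, outside 144 (its x) by 288 mm (its y), walls 4 mm, rim 98 mm above the table; origin at the centre of its underside, z up. Inside, fixed: a white tray with a row of four pockets along y and, at y = -113 and +113 mm, two 26 mm pillars, flat tops 64 mm above the table, each with an upright guide pin. The plate is home lying on both pillar tops.
- pocket0 (a point): centre of the floor of tray pocket 0 (pockets in a row along the carton's y, 47 mm apart; all alike), 8 mm above the table; the pocket is 44 mm square and its walls rise 12 mm above its floor
- pocket1 (a point): centre of the floor of tray pocket 1 (pockets in a row along the carton's y, 47 mm apart; all alike), 8 mm above the table; the pocket is 44 mm square and its walls rise 12 mm above its floor
- pocket2 (a point): centre of the floor of tray pocket 2 (pockets in a row along the carton's y, 47 mm apart; all alike), 8 mm above the table; the pocket is 44 mm square and its walls rise 12 mm above its floor
- pocket3 (a point): centre of the floor of tray pocket 3 (pockets in a row along the carton's y, 47 mm apart; all alike), 8 mm above the table; the pocket is 44 mm square and its walls rise 12 mm above its floor
- pin0_tip (a point): tip of the guide pin at the carton's -y end, 90 mm above the table. The pin is 10 mm in diameter, rising 26 mm above its pillar; its top 10 mm taper to 4 mm in diameter
- pin1_tip (a point): tip of the guide pin at the carton's +y end, 90 mm above the table. The pin is 10 mm in diameter, rising 26 mm above its pillar; its top 10 mm taper to 4 mm in diameter
- end_flap0 (a joint): 132 mm-wide, 71 mm long (hinge to free edge), 4 mm thick cardboard flap hinged along the outer top edge of the carton's -y end (short side); hinge axis 98 mm above the table. Joint value rad: 0 = folded down flat over the opening, 1.57 = standing upright, more = splayed outwards (stop at 2.1). It stays at any angle where it is left; about 1 N at the free edge turns it.
- end_flap1 (a joint): 132 mm-wide, 71 mm long (hinge to free edge), 4 mm thick cardboard flap hinged along the outer top edge of the carton's +y end (short side); hinge axis 98 mm above the table. Joint value rad: 0 = folded down flat over the opening, 1.57 = standing upright, more = splayed outwards (stop at 2.1). It stays at any angle where it is left; about 1 N at the free edge turns it.
- long_flap0 (a joint): 288 mm-wide, 71 mm long (hinge to free edge), 4 mm thick cardboard flap hinged along the outer top edge of the carton's -x side (long side); hinge axis 102 mm above the table. Joint value rad: 0 = folded down flat over the opening, 1.57 = standing upright, more = splayed outwards (stop at 2.1). It stays at any angle where it is left; about 1 N at the free edge turns it.
- long_flap1 (a joint): 288 mm-wide, 71 mm long (hinge to free edge), 4 mm thick cardboard flap hinged along the outer top edge of the carton's +x side (long side); hinge axis 102 mm above the table. Joint value rad: 0 = folded down flat over the opening, 1.57 = standing upright, more = splayed outwards (stop at 2.1). It stays at any angle where it is left; about 1 N at the free edge turns it.
- end_flap0_edge (a point): middle of the free edge of end_flap0
- end_flap1_edge (a point): middle of the free edge of end_flap1
- long_flap0_edge (a point): middle of the free edge of long_flap0
- long_flap1_edge (a point): middle of the free edge of long_flap1
- plate: retaining plate, aluminium, 80 mm (its x) by 262 mm (its y), 10 mm thick, about 0.4 kg, lying flat; origin at the centre of its underside, z up. Two through-holes 13 mm in diameter on its y axis, at y = -113 and +113 mm. A black grip bar, 14 mm thick (x), 70 mm long (y), stands on its middle, from 10 to 30 mm above the underside. Either way round fits.
- pot0: specimen pot 0 (all alike; 2 to 4 of the four are there, the rest are absent), a round pot 38 mm in diameter and 50 mm tall, white with a yellow screw lid, about 60 g; origin at the centre of its underside, z up the pot
- pot1: specimen pot 1 (all alike; 2 to 4 of the four are there, the rest are absent), a round pot 38 mm in diameter and 50 mm tall, white with a yellow screw lid, about 60 g; origin at the centre of its underside, z up the pot
- pot2: specimen pot 2 (all alike; 2 to 4 of the four are there, the rest are absent), a round pot 38 mm in diameter and 50 mm tall, white with a yellow screw lid, about 60 g; origin at the centre of its underside, z up the pot
- pot3: specimen pot 3 (all alike; 2 to 4 of the four are there, the rest are absent), a round pot 38 mm in diameter and 50 mm tall, white with a yellow screw lid, about 60 g; origin at the centre of its underside, z up the pot
- sanitiser: bystander: green sanitiser bottle, 60 mm in diameter, 150 mm tall; origin at the centre of its underside
- pen_cup: bystander: black open cup, 72 mm in diameter, 95 mm tall; origin at the centre of its underside
Things that resemble listed ones, but are neither listed nor needed, are in the scene too. What is shaped like the pot3 but blue or green is not meant.

How it is judged (in metres and radians):
On the way, in this order (a step that is already met when the one before it is completed fails the run):
1. every pot stands in a pocket of the tray (x of pot0 in the frame of carton between -0.012 and 0.012 m and y of pot0 in the frame of carton between -0.09 and 0.09 m and z of pot0 in the frame of carton between 0.004 and 0.012 m and angle between each of pot0, pot1, pot2, pot3's own z axis and vertical below 0.15 rad and linear speed of each of pot0, pot1, pot2, pot3 below 0.05 m/s and x of pot1 in the frame of carton between -0.012 and 0.012 m and y of pot1 in the frame of carton between -0.09 and 0.09 m and z of pot1 in the frame of carton between 0.004 and 0.012 m and x of pot2 in the frame of carton between -0.012 and 0.012 m and y of pot2 in the frame of carton between -0.09 and 0.09 m and z of pot2 in the frame of carton between 0.004 and 0.012 m and x of pot3 in the frame of carton between -0.012 and 0.012 m and y of pot3 in the frame of carton between -0.09 and 0.09 m and z of pot3 in the frame of carton between 0.004 and 0.012 m), for 0.2 s.
2. the plate rests home on both pillars, over both pins, released, all pots in their pockets, both long flaps still open (all of step 1 and z of plate in the frame of carton between 0.061 and 0.067 m and horizontal distance between plate and carton below 0.005 m and angle between the y axis of plate and the y axis of carton, either way round below 0.04 rad and angle between plate's own z axis and vertical below 0.03 rad and linear speed of plate below 0.05 m/s and contact force between the fingers and plate below 0.2 N and value of joint each of long_flap0, long_flap1 above 0.8 rad), for 0.2 s.
3. both end flaps are folded down while both long flaps are still open (z of plate in the frame of carton between 0.061 and 0.067 m and horizontal distance between plate and carton below 0.005 m and angle between the y axis of plate and the y axis of carton, either way round below 0.04 rad and angle between plate's own z axis and vertical below 0.03 rad and linear speed of plate below 0.05 m/s and value of joint each of end_flap0, end_flap1 below 0.15 rad and value of joint each of long_flap0, long_flap1 above 0.8 rad), for 0.2 s.
At the end, for the whole second after the job is handed in: every pot present stands in a tray pocket (origin within 4 mm of the pocket floor's height, tilt under 0.15 rad); the plate is home (underside within 3 mm of the pillar tops, centred within 5 mm, aligned within 0.04 rad); all four flaps are within 0.15 rad of flat; everything is at rest (all of step 1 and z of plate in the frame of carton between 0.061 and 0.067 m and horizontal distance between plate and carton below 0.005 m and angle between the y axis of plate and the y axis of carton, either way round below 0.04 rad and angle between plate's own z axis and vertical below 0.03 rad and linear speed of plate below 0.05 m/s and value of joint each of end_flap0, end_flap1, long_flap0, long_flap1 below 0.15 rad); the robot touches nothing.
It fails at once if the plate is tipped more than 0.35 rad from level (angle between plate's own z axis and vertical above 0.35 rad).
It fails at once if the plate is dropped into the carton (moves faster than 0.5 m/s low over the carton) (horizontal distance between plate and carton below 0.06 m and height (world z) of plate between 0.068 and 0.12 m and linear speed of plate above 0.5 m/s).
It fails at once if the sanitiser bottle is moved more than 40 mm or tipped over (distance of sanitiser from where it was at the start of the episode above 0.04 m).
It fails at once if the pen cup is moved more than 40 mm or tipped over (distance of pen_cup from where it was at the start of the episode above 0.04 m).
Of pot0, pot1, pot2, pot3 only 2 to 4 are there at a start; the rules pass over those that are not, and their reading is None.
At some moment in a run one of pot0, pot1, pot2, pot3, plate may be knocked a few centimetres aside while the robot is not near it.
It also fails if it takes over 210 s, if anything falls off the work surface, if the arm or the gripper's body presses on something with over 40 N, if the wrist force passes 120 N, or if a joint passes its speed limit or range.

## Working session

There is one attempt and no reset: what is moved stays moved. The work goes in short steps, Python scripts to look and compute and a tool call to move; the robot and the scene stay as the last step left them, time stands still between calls to the robot, and variables do not carry over. Pictures are saved under pics/ and viewed, and the job is handed in when it is done.

Besides the shell and the picture viewer there is one more tool, called after "Call:" by a JSON object that holds its "op" and its "data", one argument or row to a line. carry_out: Moves the arm, as the interface text tells. Its arguments: {"type":"object","properties":{"steps":{"type":"array"},"squeeze":{"type":"number"}},"required":["steps"]}

```bash
ls; mkdir -p pics
python3 - <<'E'
from station import manip, cams
import cv2
s=manip.read_state(); print(s)
for n in ["scene","side","wrist"]:
    im=cams.snapshot(n); cv2.imwrite(f"pics/{n}0.png",im[:,:,::-1]); print(n,cams.camera_params(n))
E
```

```text
pics
{'time': 0.0, 'joints': array([ 1.25079875,  0.33390728,  0.03989491,  1.46624584, -0.01338481,
        1.34329288, -0.05850555]), 'joint_vel': array([-0.00065992,  0.00063259,  0.00104431,  0.00032667,  0.00071459,
        0.00056178, -0.00097137]), 'effort': array([-3.39122143e-04, -6.58546400e+01,  1.36537112e+00, -4.05555797e+01,
        1.68677821e-02,  1.28264108e-02, -3.48496587e-05]), 'ee_pos': array([ 142.22162241, -633.825622  ,  247.43632616]), 'tcp_rot': array([-3.14001050e+00,  1.29590995e-04,  2.20758723e-01]), 'force': array([-0.12958555,  0.58415927, -0.12903787]), 'moment': array([ 0.00656203, -0.01335801, -0.0083739 ]), 'opening': 85.39811043481822}
scene {'intrinsics': array([[496.68000945,   0.        , 327.96906226],
       [  0.        , 496.68000945, 244.88142109],
       [  0.        ,   0.        ,   1.        ]]), 'position': array([1268.89774176, -124.3917956 ,  765.26507648]), 'rotation': array([0.83645368, 0.00923845, 1.39339754])}
side {'intrinsics': array([[564.99202571,   0.        , 315.38484758],
       [  0.        , 564.99202571, 239.61151319],
       [  0.        ,   0.        ,   1.        ]]), 'position': array([ 339.7750452 , -959.96543742,  883.90744234]), 'rotation': array([ 0.88546899,  0.01361042, -0.19115102])}
wrist {'intrinsics': array([[410.00713565,   0.        , 314.26041491],
       [  0.        , 410.00713565, 233.9768811 ],
       [  0.        ,   0.        ,   1.        ]]), 'position': array([ 218.81145917, -619.22303931,  373.62447753]), 'rotation': array([-3.12823425e-01,  5.11733735e-04, -1.34999040e+00])}
```

View pics/scene0.png

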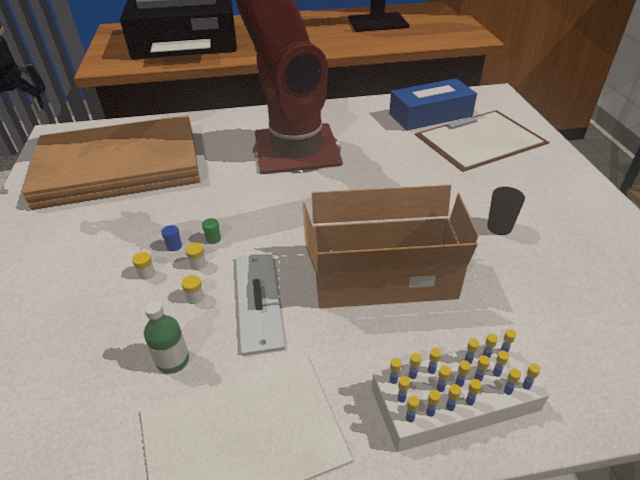

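View pics/side0.png

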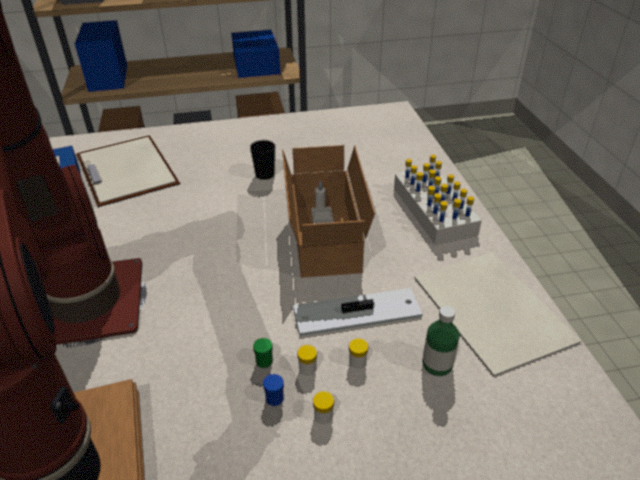

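View pics/wrist0.png

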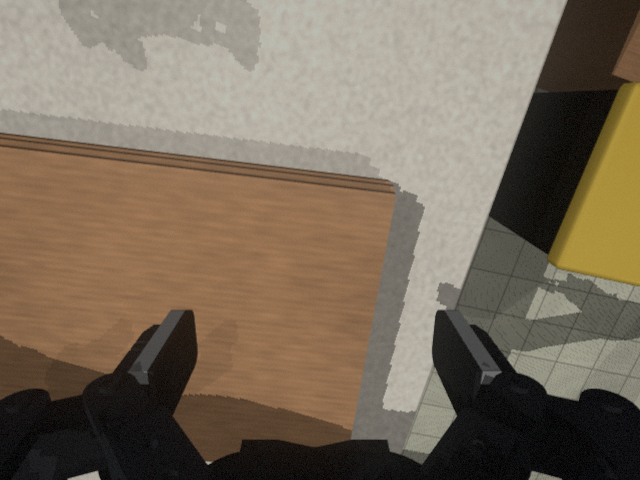

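Three yellow-lidded white pots are present: scene pixels (144,264), (195,255) and (193,290). Things they could be confused with: the blue pot (172,238), the green pot (211,231) and the yellow-capped tubes in the rack (about 380–540, 335–410). The carton is at about (390,250), and the plate is at about (258,300) with its bar at (258,293).

```bash
cat > h.py <<'E'
from station import manip, cams
import numpy as np, cv2
from scipy.spatial.transform import Rotation as R
def cam(n):
    p=cams.camera_params(n); return p['intrinsics'],np.array(p['position']),R.from_euler('xyz',p['rotation']).as_matrix()
def ray(c,uv):
    K,p,M=c; d=np.linalg.inv(K)@np.array([uv[0],uv[1],1.0]); d=np.array([d[0],-d[1],-d[2]]); d=M@d
    return p,d/np.linalg.norm(d)
def onz(c,uv,z):
    p,d=ray(c,uv); return p+d*(z-p[2])/d[2]
def proj(c,X):
    K,p,M=c; v=M.T@(np.array(X,float)-p); u=K@np.array([v[0],-v[1],-v[2]]); return u[:2]/u[2]
def tri(c1,u1,c2,u2):
    p1,d1=ray(c1,u1);p2,d2=ray(c2,u2)
    A=np.stack([d1,-d2],1);t=np.linalg.lstsq(A,p2-p1,rcond=None)[0]
    a=p1+d1*t[0];b=p2+d2*t[1];return (a+b)/2,np.linalg.norm(a-b)
def snap(n,name):
    c=cam(n); im=cams.snapshot(n)[:,:,::-1].copy(); cv2.imwrite(f'pics/{name}.png',im); return c,im
def blobs(im,lo,hi,amin=30):
    hsv=cv2.cvtColor(im,cv2.COLOR_BGR2HSV); m=cv2.inRange(hsv,lo,hi)
    n,_,st,ce=cv2.connectedComponentsWithStats(m)
    return [(tuple(ce[i].round(1)),st[i].tolist()) for i in range(1,n) if st[i][4]>=amin]
def go(target,yaw=None):
    """print shift in tool axes (mm and units) to a world target"""
    s=manip.read_state(); M=R.from_euler('xyz',s['tcp_rot']).as_matrix()
    d=M.T@(np.array(target,float)-s['ee_pos']); print('pos',s['ee_pos'].round(1),'rot',s['tcp_rot'].round(3),'t',round(s['time'],2),'units',(d/25).round(2));
E
python3 - <<'E'
from h import *
cs=cam('scene');cd=cam('side')
a=cv2.imread('pics/scene0.png');b=cv2.imread('pics/side0.png')
for n,c,im in(('scene',cs,a),('side',cd,b)):
    print(n)
    for ce,st in blobs(im,(20,130,110),(35,255,255),60):
        print(ce,st,onz(c,ce,46).round(1))
for n,i,crop in(('s',a,(180,360,220,300)),('c',a,(170,320,290,490)),('d',b,(130,350,270,440)),):
    y0,y1,x0,x1=crop; cv2.imwrite(f'pics/crop_{n}.png',cv2.resize(i[y0:y1,x0:x1],None,fx=4 if n!='d' else 3.5,fy=4 if n!='d' else 3.5,interpolation=cv2.INTER_CUBIC)[:600,:800])
E
```

```text
scene
(np.float64(194.3), np.float64(250.1)) [186, 243, 17, 16, 217] [ 446.4 -274.9   46. ]
(np.float64(141.7), np.float64(259.5)) [132, 252, 19, 16, 224] [ 455.5 -383.4   46. ]
(np.float64(191.2), np.float64(283.4)) [182, 275, 19, 18, 258] [ 545.5 -279.    46. ]
(np.float64(510.1), np.float64(335.3)) [505, 330, 11, 13, 94] [782.2 287.5  46. ]
(np.float64(491.7), np.float64(339.9)) [487, 334, 11, 13, 98] [785.7 251.   46. ]
(np.float64(473.2), np.float64(344.6)) [468, 339, 11, 13, 101] [789.3 214.9  46. ]
(np.float64(435.1), np.float64(354.3)) [430, 348, 11, 14, 105] [796.7 142.2  46. ]
(np.float64(502.8), np.float64(356.8)) [498, 351, 11, 14, 110] [822.9 254.8  46. ]
(np.float64(415.3), np.float64(359.5)) [411, 353, 10, 14, 112] [800.7 105.2  46. ]
(np.float64(483.7), np.float64(361.7)) [479, 355, 11, 15, 113] [826.3 218.6  46. ]
(np.float64(395.6), np.float64(364.4)) [391, 358, 10, 14, 109] [804.1  69.3  46. ]
(np.float64(464.4), np.float64(366.9)) [460, 360, 10, 15, 116] [830.2 182.3  46. ]
(np.float64(533.9), np.float64(369.7)) [529, 364, 11, 14, 107] [856.7 294.9  46. ]
(np.float64(444.6), np.float64(372.2)) [439, 366, 12, 14, 116] [834.  145.8  46. ]
(np.float64(514.7), np.float64(374.9)) [510, 369, 11, 14, 111] [860.3 258.7  46. ]
(np.float64(404.2), np.float64(382.7)) [399, 376, 11, 15, 123] [841.   73.4  46. ]
(np.float64(475.3), np.float64(385.5)) [470, 379, 12, 15, 117] [867.3 186.4  46. ]
(np.float64(455.1), np.float64(390.6)) [450, 384, 11, 15, 116] [870.2 150.4  46. ]
(np.float64(434.3), np.float64(396.4)) [429, 390, 12, 15, 122] [874.2 113.7  46. ]
(np.float64(413.3), np.float64(402.4)) [408, 396, 12, 15, 124] [878.3  77.3  46. ]
side
(np.float64(358.1), np.float64(345.9)) [349, 339, 19, 15, 234] [ 542.2 -281.9   46. ]
(np.float64(306.8), np.float64(352.5)) [298, 345, 19, 16, 243] [ 443.7 -277.9   46. ]
(np.float64(323.1), np.float64(400.3)) [313, 391, 21, 19, 309] [ 452.6 -387.4   46. ]
```

View pics/crop_c.png

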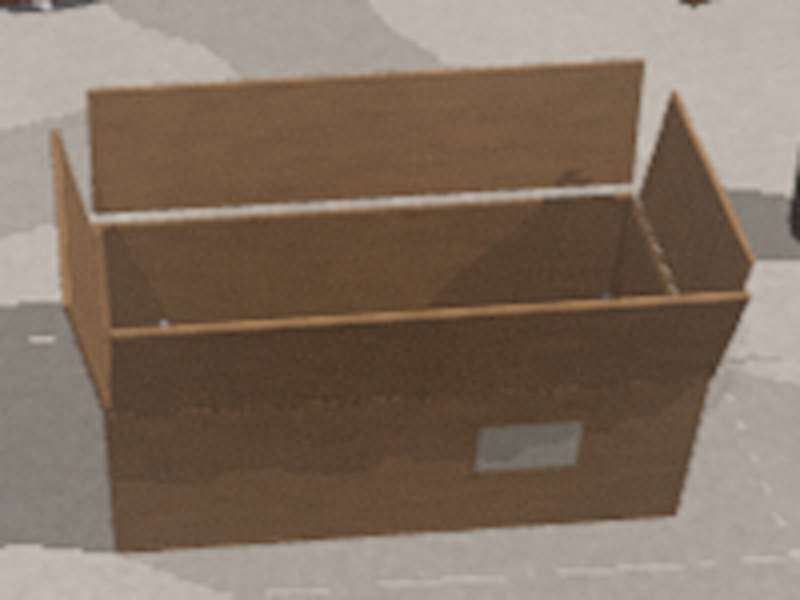

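View pics/crop_d.png

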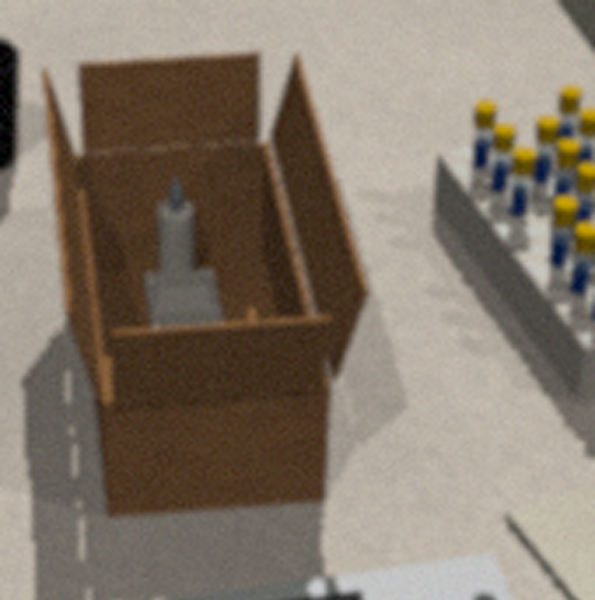

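Run:
```python
from h import *
cs=cam('scene');cd=cam('side')
for c,l in((cs,[(319.2,307.8),(459,298.5)]),(cd,[(300.6,277.1),(362.3,272.3)])):
    P=[onz(c,u,0) for u in l]; print(np.round(P,1),np.linalg.norm(P[0]-P[1]), np.degrees(np.arctan2(*(P[1]-P[0])[[1,0]])))
# inner rim corners scene (z=98): crop coords
```

```text
[[616.3 -32.5   0. ]
 [644.5 252.9   0. ]] 286.83388740634524 84.36345539913792
[[474.6 -22.1   0. ]
 [616.6 -35.2  -0. ]] 142.66333393782932 -5.280319746272285
```

Call:
{"op": "carry_out", "data": {
  "steps": [
    [1,-1,0,0.1,1],
    [1,-1,0,0.1,1],
    [1,-1,0,0,1],
    [1,-1,0,0,1],
    [1,-1,0,0,1]
  ]
}}

```text
time: 0.78
ee_pos: [256.9, -497.5, 245.5]
tcp_rot: [-3.138, 0.003, 0.008]
force: [0.9, 0.5, -0.2]
opening: 85.2
```

Call:
{"op": "carry_out", "data": {
  "steps": [
    [1,-1,0,0,1],
    [1,-1,0,0,1],
    [1,-1,0,0,1],
    [1,-1,0,0,1],
    [1,-1,0,0,1]
  ]
}}

```text
time: 1.4
ee_pos: [384.0, -366.3, 244.7]
tcp_rot: [-3.137, 0.004, 0.008]
force: [0.9, -0.1, -0.1]
opening: 85.5
```

Call:
{"op": "carry_out", "data": {
  "steps": [
    [1,-1,0,0,1],
    [1,-1,0,0,1],
    [0,0,0,0,1]
  ]
}}

```text
time: 1.78
ee_pos: [436.7, -311.2, 244.2]
tcp_rot: [-3.136, 0.004, 0.013]
force: [-0.0, 0.4, 0.1]
opening: 85.3
```

Run:
```python
from h import *
print(manip.read_state()['ee_pos'])
c,im=snap('wrist','w1')
for ce,st in blobs(im,(20,130,110),(35,255,255),60): print(ce,st,onz(c,ce,49).round(1))
```

```text
[ 436.72184675 -311.17021079  244.24457829]
(np.float64(276.2), np.float64(60.5)) [251, 34, 51, 55, 2181] [ 542.2 -283.8   49. ]
(np.float64(410.9), np.float64(185.0)) [388, 163, 47, 46, 1678] [ 452.4 -389.    49. ]
(np.float64(273.1), np.float64(194.0)) [251, 172, 46, 45, 1623] [ 443.6 -279.8   49. ]
```

View pics/w1.png

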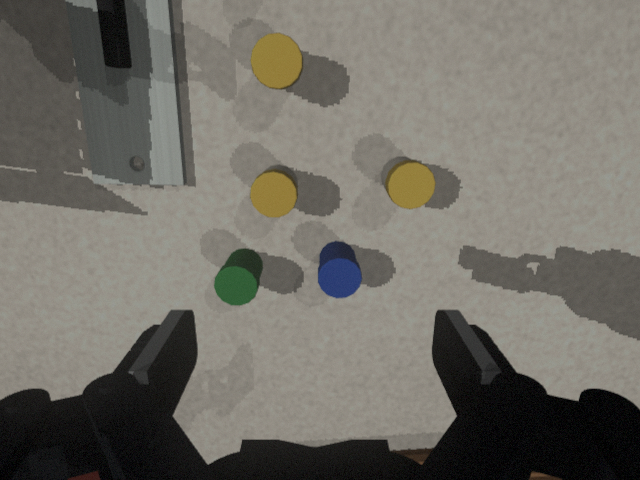

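The view from above shows yellow lids at (276,60), (411,185) and (273,194), with the blue pot (340,275) and green pot (237,285) nearer the gripper. I'll take the yellow one at (273,194) first.

Call:
{"op": "carry_out", "data": {
  "steps": [
    [0.3,-0.6,1,0,0.8],
    [0,-0.65,1,0,0.8],
    [0,0,1,0,0.8],
    [0,0,1,0,0.8],
    [0,0,0,0,0.8]
  ],
  "squeeze": 30
}}

```text
time: 2.45
ee_pos: [438.0, -285.9, 141.5]
tcp_rot: [-3.139, 0.006, 0.002]
force: [-0.1, -0.1, 0.4]
opening: 68.4
```

Run:
```python
from h import *
c,im=snap('wrist','w2')
for ce,st in blobs(im,(20,130,110),(35,255,255),60): print(ce,st,onz(c,ce,49).round(1))
go((444,-280,35)); print(manip.read_state()['joints'].round(2))
```

```text
(np.float64(305.6), np.float64(43.8)) [268, 3, 76, 83, 4967] [ 542.5 -283.7   49. ]
(np.float64(496.6), np.float64(221.9)) [463, 191, 68, 64, 3384] [ 452.6 -389.1   49. ]
(np.float64(299.0), np.float64(236.4)) [267, 206, 66, 62, 3223] [ 443.8 -279.6   49. ]
pos [ 438.8 -286.3  142.8] rot [-3.14e+00  5.00e-03  2.00e-03] t 2.5 units [ 0.23 -0.24  4.31]
[ 0.73  0.18 -0.26  1.88  0.05  1.09 -1.12]
```

View pics/w2.png

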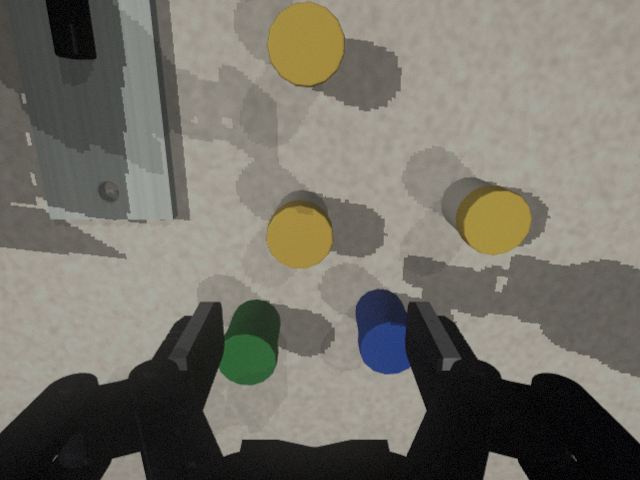

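Call:
{"op": "carry_out", "data": {
  "steps": [
    [0.25,-0.25,1,0,0.8],
    [0,0,1,0,0.8],
    [0,0,1,0,0.8],
    [0,0,1,0,0.8],
    [0,0,0.2,0,0.8]
  ]
}}

```text
time: 3.12
ee_pos: [448.0, -286.2, 43.1]
tcp_rot: [3.136, -0.004, -0.003]
force: [-0.7, 0.3, 0.9]
opening: 68.5
```

Run:
```python
from h import *
go((444,-280,35))
```

```text
pos [ 448.  -286.2   43.1] rot [ 3.136e+00 -4.000e-03 -3.000e-03] t 3.12 units [-0.16 -0.25  0.32]
```

Call:
{"op": "carry_out", "data": {
  "steps": [
    [-0.16,-0.25,0.3,0,0.8],
    [0,0,0,0,0.8]
  ]
}}

```text
time: 3.38
ee_pos: [444.7, -280.6, 37.2]
tcp_rot: [3.134, -0.006, -0.004]
force: [0.7, -0.2, 0.3]
opening: 67.9
```

Call:
{"op": "carry_out", "data": {
  "steps": [
    [0,0,0,0,0.3],
    [0,0,0,0,0.3],
    [0,0,0,0,0.3],
    [0,0,0,0,0.3]
  ],
  "squeeze": 30
}}

```text
time: 3.88
ee_pos: [445.8, -281.3, 39.2]
tcp_rot: [3.132, -0.009, -0.004]
force: [-0.4, -0.1, -0.5]
opening: 37.6
```

Call:
{"op": "carry_out", "data": {
  "steps": [
    [0,0,-1,0,0.3],
    [0,0,-1,0,0.3],
    [0,0,-1,-0.18,0.3],
    [0,0,-1,-0.185,0.3],
    [0,0,-1,-0.185,0.3]
  ]
}}

```text
time: 4.5
ee_pos: [443.0, -279.2, 165.2]
tcp_rot: [3.134, -0.0, 0.557]
force: [0.8, -0.6, 0.0]
opening: 37.2
```

Call:
{"op": "carry_out", "data": {
  "steps": [
    [0,0,-1,-0.185,0.3],
    [0,0,-1,-0.185,0.3],
    [0,0,-1,-0.185,0.3],
    [0,0,-1,-0.185,0.3],
    [0,0,0,-0.15,0.3]
  ]
}}

```text
time: 5.12
ee_pos: [442.6, -278.7, 270.3]
tcp_rot: [3.135, 0.007, 1.463]
force: [0.3, -0.0, -1.4]
opening: 37.3
```

Run:
```python
from h import *
go((551.7,46.2,255)); print(manip.read_state()['joints'].round(2))
```

```text
pos [ 442.6 -278.7  270.3] rot [3.135 0.007 1.463] t 5.12 units [13.39  2.94  0.54]
[ 0.84  0.08 -0.38  1.73  0.04  1.33  0.34]
```

Call:
{"op": "carry_out", "data": {
  "steps": [
    [1,0.3,0,0,0.3],
    [1,0.3,0,0,0.3],
    [1,0.3,0,0,0.3],
    [1,0.3,0,0,0.3],
    [1,0.3,0,0,0.3]
  ]
}}

```text
time: 5.75
ee_pos: [493.2, -157.4, 269.3]
tcp_rot: [3.136, 0.008, 1.461]
force: [0.2, -0.4, -0.5]
opening: 37.0
```

Call:
{"op": "carry_out", "data": {
  "steps": [
    [1,0.3,0,0,0.3],
    [1,0.3,0,0,0.3],
    [1,0.3,0,0,0.3],
    [1,0.3,0,0,0.3],
    [0.5,0,0,0,0.3]
  ]
}}

```text
time: 6.38
ee_pos: [536.2, -44.3, 267.9]
tcp_rot: [3.137, 0.007, 1.462]
force: [0.7, -0.8, -0.5]
opening: 37.3
```

Run:
```python
from h import *
c,im=snap('wrist','w3')
go((551.7,46.2,255)); print(manip.read_state()['joints'].round(2))
```

```text
pos [536.  -42.9 268. ] rot [3.137 0.007 1.463] t 6.42 units [3.61 0.24 0.5 ]
[ 0.54  0.14 -0.6   1.69  0.09  1.34 -0.18]
```

View pics/w3.png

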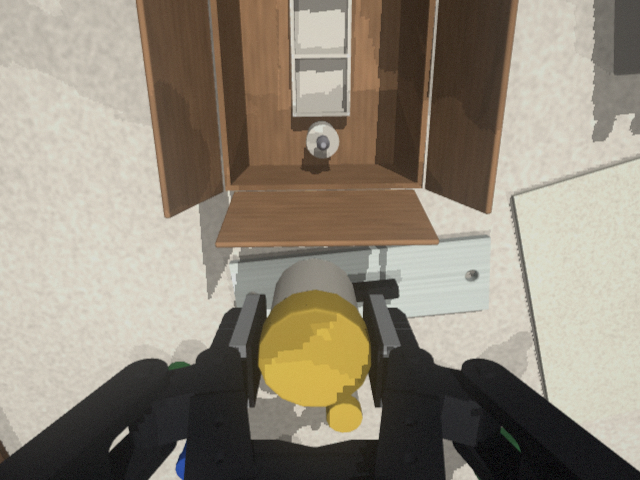

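Call:
{"op": "carry_out", "data": {
  "steps": [
    [1,0.2,0,0,0.3],
    [1,0,0,0,0.3],
    [1,0,0,0,0.3],
    [0.4,0,0,0,0.3],
    [0,0,0,0,0.3]
  ]
}}

```text
time: 7.05
ee_pos: [549.5, 37.8, 266.8]
tcp_rot: [3.138, 0.01, 1.458]
force: [-0.3, -0.6, -0.8]
opening: 37.0
```

Run:
```python
from h import *
c=None
import numpy as np
c,im=snap('wrist','w4')
np.save('w4.npy',np.array([0]));import pickle;pickle.dump(c,open('w4.pkl','wb'))
go((551.7,46.2,255))
```

```text
pos [549.5  37.2 266.8] rot [3.138 0.01  1.457] t 7.1 units [0.37 0.05 0.47]
```

View pics/w4.png

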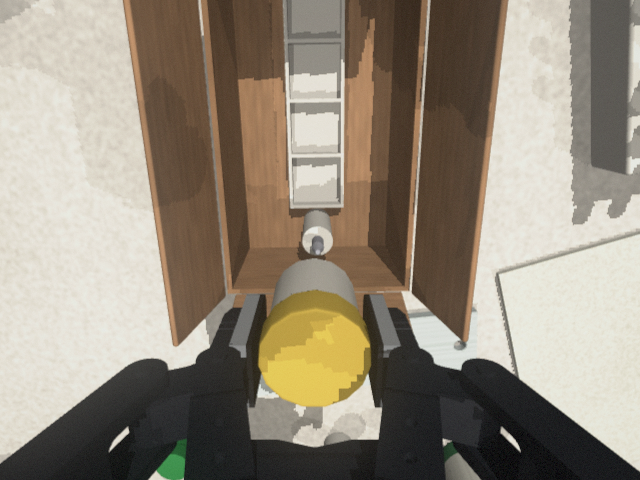

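```bash
python3 - <<'E'
from h import *
import pickle
c=pickle.load(open('w4.pkl','rb'))
print('pin',onz(c,(318,249),90))
C0=np.array([558.3,116.4]);a=-0.095
def car(P,C=C0,a=a):
    ux=np.array([np.cos(a),np.sin(a)]);uy=np.array([-np.sin(a),np.cos(a)]);d=P[:2]-C;return np.array([d@ux,d@uy])
print('pin c',car(onz(c,(318,249),90)))
for l,r in(((290,207),(344,207)),((288.5,156),(343.5,155)),((287.5,100),(343.5,99.5)),((286.5,41),(344,40))):
    A,B=onz(c,l,20),onz(c,r,20);print(A.round(1),B.round(1),car((A+B)/2).round(1))
A,B=onz(c,(234,290),98),onz(c,(410,290),98); print('rim',car(A),car(B))
E
python3 - <<'E'
import cv2
im=cv2.imread('pics/w4.png')[0:300,200:440];cv2.imwrite('pics/w4c.png',cv2.resize(im[:,:],None,fx=2.5,fy=2,interpolation=cv2.INTER_CUBIC))
E
```

```text
pin [548.78151322   1.60795282  90.        ]
pin c [   1.41328167 -115.17733423]
[525.3  20.1  20. ] [575.5  14.3  20. ] [  1.5 -99.5]
[530.1  67.1  20. ] [579.4  62.4  20. ] [  1.4 -51.7]
[535.6 114.7  20. ] [583.6 109.7  20. ] [ 1.7 -4.1]
[541.  160.7  20. ] [588.3 156.1  20. ] [ 2.3 42.4]
rim [ -65.66753905 -145.56659915] [  73.78994615 -148.26170794]
```

View pics/w4c.png

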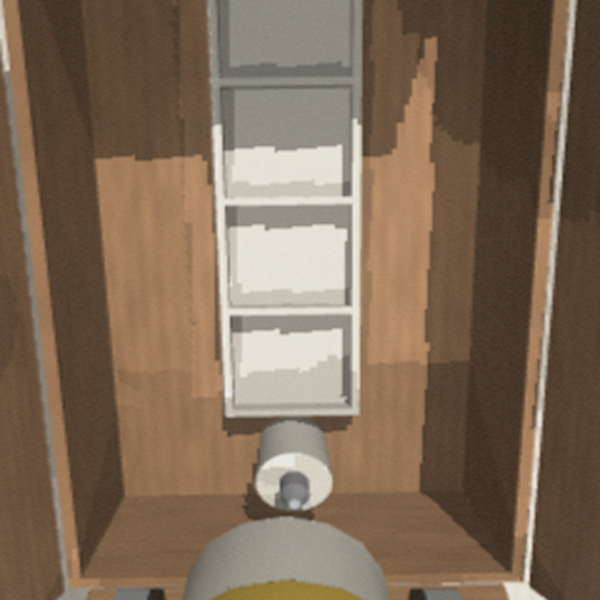

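```bash
cat >> h.py <<'E'
C0=np.array([559.5,112.8]);YA=-0.1
def c2w(x,y,z=0):
    u=R.from_euler('z',YA).apply([x,y,0]); return np.array([C0[0]+u[0],C0[1]+u[1],z])
def w2c(P):
    return R.from_euler('z',-YA).apply([P[0]-C0[0],P[1]-C0[1],0])[:2]
E
python3 - <<'E'
from h import *
import pickle
c=pickle.load(open('w4.pkl','rb'))
im=cv2.imread('pics/w4.png')
for ce,st in blobs(im,(20,130,110),(35,255,255),600):
    print(ce,st,onz(c,ce,278))
print([w2c(onz(c,(x,349),278)) for x in(259,372)])
print('tcp car',w2c(manip.read_state()['ee_pos']))
go(c2w(0,-70.5,250))
E
```

```text
(np.float64(314.4), np.float64(349.0)) [258, 290, 113, 116, 10286] [549.45105131  37.90605575 278.        ]
[array([-20.4397325, -75.257005 ]), array([ 16.12445701, -75.79982297])]
tcp car [ -2.43842018 -76.20116054]
pos [549.5  37.2 266.8] rot [3.138 0.01  1.457] t 7.1 units [0.24 0.09 0.67]
```

Call:
{"op": "carry_out", "data": {
  "steps": [
    [0.25,0.1,0.5,-0.01,0.3],
    [0,0,1,0,0.3],
    [0,0,1,0,0.3],
    [0,0,1,0,0.3],
    [0,0,1,0,0.3]
  ]
}}

```text
time: 7.72
ee_pos: [554.0, 37.8, 149.2]
tcp_rot: [3.136, 0.012, 1.463]
force: [-0.1, -0.0, -0.1]
opening: 37.0
```

Call:
{"op": "carry_out", "data": {
  "steps": [
    [0,0,1,0,0.3],
    [0,0,1,0,0.3],
    [0,0,0,0,0.3]
  ]
}}

```text
time: 8.1
ee_pos: [552.1, 35.9, 93.3]
tcp_rot: [-3.141, 0.011, 1.462]
force: [-0.7, 2.4, -1.6]
opening: 37.0
```

Run:
```python
from h import *
go(c2w(0,-70.5,47));c,im=snap('wrist','w5')
```

```text
pos [552.1  35.9  93.3] rot [-3.141  0.011  1.462] t 8.1 units [ 0.29 -0.01  1.85]
```

View pics/w5.png

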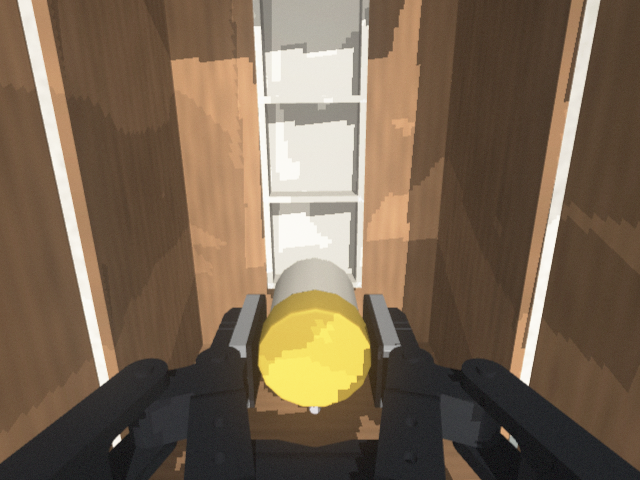

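Run:
```python
from h import *
c=cam('wrist')
for l,r in(((268,287),(361,287)),((266,199.5),(363,199.5)),((263,100),(365,100))):
    A,B=onz(c,l,20),onz(c,r,20);print(w2c(A).round(1),w2c(B).round(1),((A+B)/2).round(1))
print(w2c(manip.read_state()['ee_pos']),manip.read_state()['force'])
```

```text
[-24.1 -96.3] [ 25.8 -96.8] [550.7  16.6  20. ]
[-23.  -48.2] [ 25.4 -48.6] [555.9  64.5  20. ]
[-22.2  -0.9] [25.  -1.3] [560.8 111.5  20. ]
[  0.83170163 -77.12654231] [ 0.29165709  2.21351071 -1.03434624]
```

```bash
sed -i 's/C0=np.array(\[559.5,112.8\])/C0=np.array([560.6,111.6])/' h.py
python3 - <<'E'
from h import *
go(c2w(0,-70.5,47))
E
```

```text
pos [552.6  36.   94.4] rot [3.141 0.011 1.462] t 8.15 units [0.24 0.01 1.89]
```

Call:
{"op": "carry_out", "data": {
  "steps": [
    [0.24,0,0.3,0,0.3],
    [0,0,0,0,0.3]
  ]
}}

```text
time: 8.4
ee_pos: [554.2, 41.5, 87.9]
tcp_rot: [3.138, 0.012, 1.462]
force: [0.1, -0.2, -0.6]
opening: 37.1
```

Run:
```python
from h import *
go(c2w(0,-70.5,47));print(manip.read_state()['force'])
```

```text
pos [554.2  41.5  87.9] rot [3.138 0.012 1.462] t 8.4 units [ 0.01 -0.03  1.64]
[ 0.1374604  -0.21117383 -0.62913524]
```

Call:
{"op": "carry_out", "data": {
  "steps": [
    [0,0,0.7,0,0.3],
    [0,0,0.5,0,0.3],
    [0,0,0.25,0,0.3],
    [0,0,0,0,0.3]
  ]
}}

```text
time: 8.9
ee_pos: [556.0, 43.5, 52.1]
tcp_rot: [3.135, 0.01, 1.463]
force: [-2.4, -1.8, 4.5]
opening: 36.8
```

Run:
```python
from h import *
go(c2w(0,-70.5,47));print(manip.read_state()['force'])
```

```text
pos [556.   43.5  52.1] rot [3.135 0.01  1.463] t 8.9 units [-0.09 -0.09  0.2 ]
[-2.35424802 -1.84152479  4.54515214]
```

Call:
{"op": "carry_out", "data": {
  "steps": [
    [-0.09,-0.09,0,0,0.3],
    [0,0,0.15,0,0.3],
    [0,0,0,0,0.3]
  ]
}}

```text
time: 9.28
ee_pos: [555.7, 44.3, 49.9]
tcp_rot: [3.13, 0.008, 1.465]
force: [-0.6, -1.4, 1.7]
opening: 37.1
```

Run:
```python
from h import *
go(c2w(0,-70.5,47));print(manip.read_state()['force']);snap('wrist','w6')
```

```text
pos [555.7  44.3  49.9] rot [3.13  0.008 1.465] t 9.28 units [-0.12 -0.07  0.11]
[-0.64460272 -1.35496909  1.66692827]
```

View pics/w6.png

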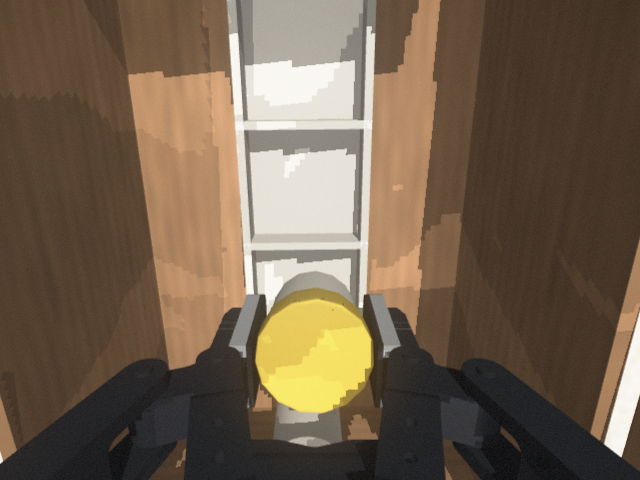

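Run:
```python
from h import *
c=cam('wrist')
for l,r in(((246,243),(368,243)),((234,125),(372,125))):
    A,B=onz(c,l,20),onz(c,r,20);print(w2c(A).round(1),w2c(B).round(1),((A+B)/2).round(1))
print(w2c(manip.read_state()['ee_pos']),w2c(onz(c,(315,352),62)))
```

```text
[-25.1 -45.4] [ 23.9 -45.8] [555.4  66.3  20. ]
[-26.9   0.5] [23.7  0.1] [559.  112.1  20. ]
[  1.80877476 -67.46603115] [  1.88409691 -67.86942377]
```

Call:
{"op": "carry_out", "data": {
  "steps": [
    [-0.05,-0.08,0.1,0,0.3],
    [0,0,0,0,0.7],
    [0,0,0,0,0.7],
    [0,0,0,0,0.7]
  ]
}}

```text
time: 9.82
ee_pos: [555.1, 44.3, 47.5]
tcp_rot: [3.127, 0.006, 1.466]
force: [0.3, 0.5, 0.3]
opening: 59.6
```

Call:
{"op": "carry_out", "data": {
  "steps": [
    [0,0,-1,0,0.7],
    [0,0,-1,0,0.7],
    [0,0,-1,0,0.7],
    [0,0,-1,0,0.7],
    [0,0,-1,0,0.7]
  ]
}}

```text
time: 10.45
ee_pos: [551.0, 44.0, 171.9]
tcp_rot: [3.135, 0.007, 1.465]
force: [1.0, 0.1, 0.1]
opening: 59.6
```

Run:
```python
from h import *
go(c2w(0,-70.5,47));c,im=snap('wrist','w7')
for ce,st in blobs(im,(20,130,110),(35,255,255),600): print(ce,st,w2c(onz(c,ce,57)))
```

```text
pos [551.   44.  171.9] rot [3.135 0.007 1.465] t 10.45 units [-0.05  0.08  5.  ]
(np.float64(320.5), np.float64(219.7)) [290, 189, 62, 62, 2987] [  1.67091444 -61.61346849]
```

View pics/w7.png

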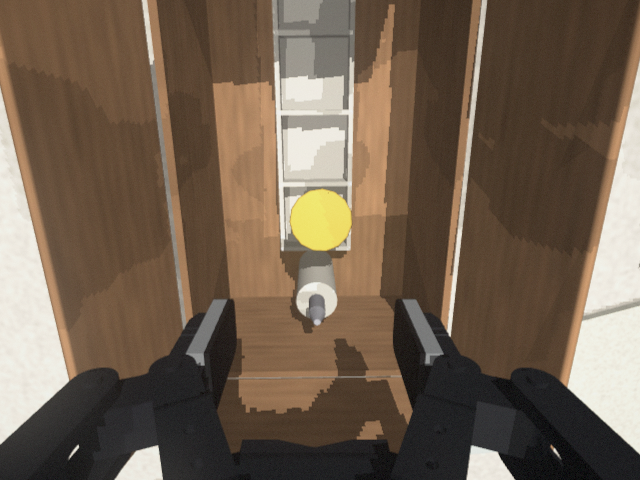

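Call:
{"op": "carry_out", "data": {
  "steps": [
    [0,0,-1,0,0.7],
    [-0.5,0,-1,0,0.7],
    [-1,0,-0.3,0,0.7],
    [-1,0,0,0,0.7],
    [-1,0,0,0,0.7]
  ]
}}

```text
time: 11.12
ee_pos: [542.3, -42.9, 234.7]
tcp_rot: [3.131, 0.007, 1.468]
force: [0.6, -0.4, -0.3]
opening: 59.8
```

Call:
{"op": "carry_out", "data": {
  "steps": [
    [-1,0,0,0,0.7],
    [-1,0,0,0,0.7],
    [-1,0,0,0,0.7],
    [-1,0,0,0,0.7],
    [-1,0,0,0,0.7]
  ]
}}

```text
time: 11.75
ee_pos: [527.8, -172.2, 233.4]
tcp_rot: [3.133, 0.007, 1.467]
force: [1.5, -0.0, 0.0]
opening: 59.9
```

Call:
{"op": "carry_out", "data": {
  "steps": [
    [-1,0.3,0,0,0.7],
    [-1,0.3,0,0,0.7],
    [-1,0.3,0,0,0.7],
    [0,0,0,0,0.7]
  ]
}}

```text
time: 12.25
ee_pos: [542.9, -256.6, 232.9]
tcp_rot: [3.135, 0.007, 1.464]
force: [-0.3, 0.3, 0.2]
opening: 59.4
```

Run:
```python
from h import *
c,im=snap('wrist','w8')
for ce,st in blobs(im,(20,130,110),(35,255,255),200): print(ce,st,onz(c,ce,49).round(1))
go((542.4,-283.7,35))
c,im=snap('scene','s8')
for ce,st in blobs(im,(20,130,110),(35,255,255),150): print(ce,st,onz(c,ce,46).round(1))
```

```text
(np.float64(315.1), np.float64(235.3)) [293, 213, 46, 45, 1608] [ 541.9 -283.2   49. ]
pos [ 543.1 -255.   233. ] rot [3.134 0.007 1.465] t 12.3 units [-1.09  0.04  7.93]
(np.float64(141.6), np.float64(259.7)) [133, 252, 18, 16, 229] [ 456.1 -383.5   46. ]
(np.float64(191.2), np.float64(283.5)) [182, 275, 19, 18, 260] [ 545.8 -279.    46. ]
```

View pics/w8.png

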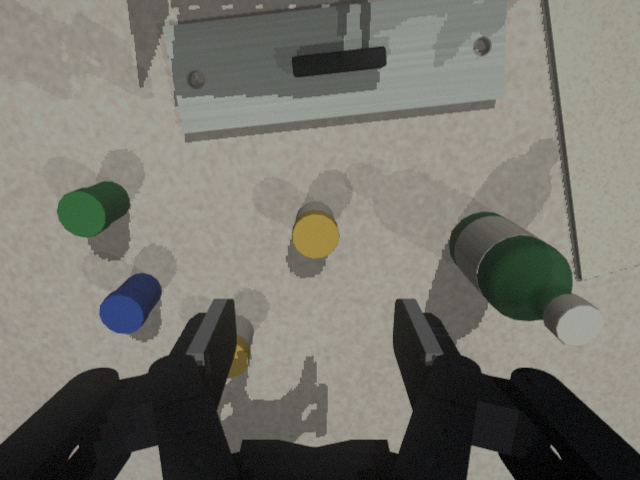

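View pics/s8.png

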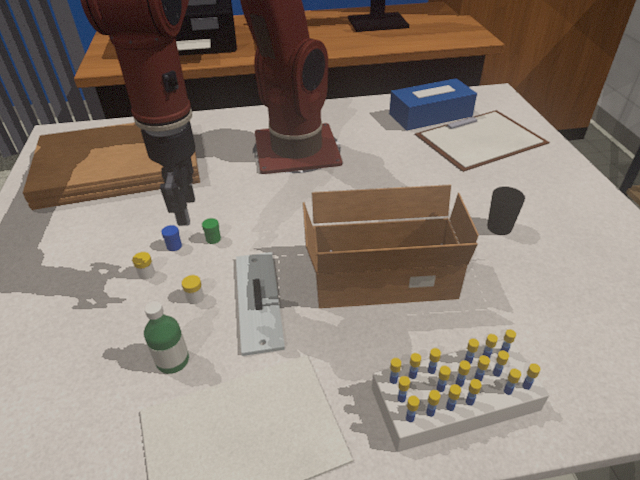

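Call:
{"op": "carry_out", "data": {
  "steps": [
    [-0.6,0,1,0,0.7],
    [-0.5,0,1,0,0.7],
    [0,0,1,0,0.7],
    [0,0,1,0,0.7],
    [0,0,1,0,0.7]
  ]
}}

```text
time: 12.98
ee_pos: [545.1, -277.8, 108.2]
tcp_rot: [3.128, 0.006, 1.475]
force: [-0.0, 0.3, -0.4]
opening: 60.3
```

Call:
{"op": "carry_out", "data": {
  "steps": [
    [0,0,1,0,0.7],
    [0,0,1,0,0.7],
    [0,0,0,0,0.7]
  ]
}}

```text
time: 13.35
ee_pos: [545.8, -274.3, 55.5]
tcp_rot: [3.13, 0.004, 1.48]
force: [-0.7, 0.3, 0.9]
opening: 59.9
```

Run:
```python
from h import *
go((542.2,-283.5,37))
```

```text
pos [ 545.8 -274.3   55.5] rot [3.13  0.004 1.48 ] t 13.35 units [-0.38 -0.12  0.74]
```

Call:
{"op": "carry_out", "data": {
  "steps": [
    [-0.38,-0.12,0.2,0,0.7],
    [0,0,0.5,0,0.7],
    [0,0,0,0,0.7]
  ]
}}

```text
time: 13.72
ee_pos: [543.5, -284.4, 39.6]
tcp_rot: [3.127, 0.005, 1.48]
force: [-0.1, -0.9, 0.5]
opening: 59.7
```

Run:
```python
from h import *
go((542.2,-283.5,37))
```

```text
pos [ 543.5 -284.4   39.6] rot [3.127 0.005 1.48 ] t 13.72 units [ 0.03 -0.06  0.1 ]
```

Call:
{"op": "carry_out", "data": {
  "steps": [
    [0,0,0.1,0,0.3],
    [0,0,0,0,0.3],
    [0,0,0,0,0.3],
    [0,0,0,0,0.3]
  ]
}}

```text
time: 14.22
ee_pos: [544.2, -284.4, 38.0]
tcp_rot: [3.126, 0.006, 1.481]
force: [0.5, 0.5, 0.7]
opening: 36.9
```

Call:
{"op": "carry_out", "data": {
  "steps": [
    [0,0,-1,0,0.3],
    [0,0,-1,0,0.3],
    [0,0,-1,0,0.3],
    [0,0,-1,0,0.3],
    [0,0,-1,0,0.3]
  ]
}}

```text
time: 14.85
ee_pos: [540.8, -282.5, 164.1]
tcp_rot: [3.13, 0.003, 1.481]
force: [0.3, -0.8, -0.9]
opening: 37.0
```

Call:
{"op": "carry_out", "data": {
  "steps": [
    [0.5,0,-1,0,0.3],
    [1,0,-1,0,0.3],
    [1,0,-1,0,0.3],
    [1,0,0,0,0.3],
    [1,0,0,0,0.3]
  ]
}}

```text
time: 15.48
ee_pos: [550.5, -169.4, 243.8]
tcp_rot: [3.126, 0.005, 1.477]
force: [-0.8, -0.6, -0.9]
opening: 37.1
```

Call:
{"op": "carry_out", "data": {
  "steps": [
    [1,0,0,0,0.3],
    [1,0,0,0,0.3],
    [1,0,0,0,0.3],
    [1,0,0,0,0.3],
    [1,0,0,0,0.3]
  ]
}}

```text
time: 16.1
ee_pos: [562.0, -40.4, 243.7]
tcp_rot: [3.125, 0.006, 1.478]
force: [-0.1, -0.5, -0.9]
opening: 37.2
```

Run:
```python
from h import *
go(c2w(0,-23.5,240))
```

```text
pos [562.  -40.4 243.7] rot [3.125 0.006 1.478] t 16.1 units [ 5.11 -0.63  0.1 ]
```

Call:
{"op": "carry_out", "data": {
  "steps": [
    [1,-0.2,0,0,0.3],
    [1,-0.2,0,0,0.3],
    [1,-0.2,0,0,0.3],
    [1,0,0,0,0.3],
    [0.9,0,0,0,0.3]
  ]
}}

```text
time: 16.73
ee_pos: [557.5, 87.7, 242.9]
tcp_rot: [3.125, 0.007, 1.479]
force: [-0.0, -0.2, -0.8]
opening: 37.1
```

Call:
{"op": "carry_out", "data": {
  "steps": [
    [0,0,1,0,0.3],
    [0,0,1,0,0.3],
    [0,0,1,0,0.3],
    [0,0,1,0,0.3],
    [0,0,0,0,0.3]
  ]
}}

```text
time: 17.35
ee_pos: [559.0, 90.4, 141.2]
tcp_rot: [3.123, 0.006, 1.484]
force: [-0.6, 0.3, -0.4]
opening: 37.2
```

Run:
```python
from h import *
c,im=snap('wrist','w9')
import pickle;pickle.dump(c,open('c9.pkl','wb'))
go(c2w(0,-23.5,47))
```

```text
pos [559.7  90.7 142.5] rot [3.121 0.005 1.484] t 17.4 units [-0.08 -0.13  3.82]
```

View pics/w9.png

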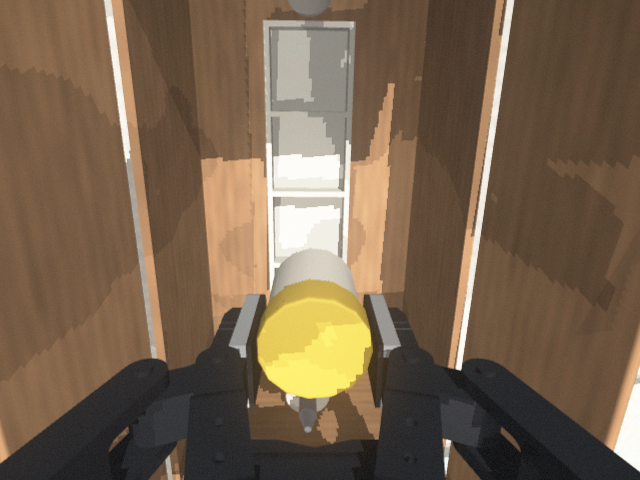

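Run:
```python
from h import *
import pickle; c=pickle.load(open('c9.pkl','rb'))
for l,r in(((264,22),(354,22)),((267,113),(350,113)),((267,194),(349,194))):
    A,B=onz(c,l,20),onz(c,r,20);print(w2c(A).round(1),w2c(B).round(1),((A+B)/2).round(1))
print(w2c(manip.read_state()['ee_pos']))
```

```text
[-26.1  94.7] [22.6 95.5] [568.3 206.4  20. ]
[-25.6  47.5] [22.3 48.1] [563.7 159.3  20. ]
[-26.7  -0.1] [23.6  0.3] [559.1 111.8  20. ]
[  1.23664348 -20.91571026]
```

```bash
sed -i 's/C0=np.array(\[560.6,111.6\])/C0=np.array([559.3,111.8])/' h.py
python3 - <<'E'
from h import *
go(c2w(0,-23.5,47))
E
```

```text
pos [559.7  90.7 142.5] rot [3.121 0.005 1.484] t 17.4 units [-0.08 -0.18  3.82]
```

Call:
{"op": "carry_out", "data": {
  "steps": [
    [-0.08,-0.18,1,0.01,0.3],
    [0,0,1,0,0.3],
    [0,0,0,0,0.3]
  ]
}}

```text
time: 17.77
ee_pos: [558.8, 89.3, 96.2]
tcp_rot: [3.115, 0.004, 1.473]
force: [0.6, -0.2, 0.2]
opening: 37.1
```

Run:
```python
from h import *
go(c2w(0,-23.5,47))
```

```text
pos [558.8  89.3  96.2] rot [3.115 0.004 1.473] t 17.77 units [-0.03 -0.12  1.97]
```

Call:
{"op": "carry_out", "data": {
  "steps": [
    [-0.03,-0.14,0.8,0,0.3],
    [0,0,0.7,0,0.3],
    [0,-0.03,0.3,0,0.3],
    [0,0,0,0,0.3]
  ]
}}

```text
time: 18.27
ee_pos: [557.4, 88.9, 51.4]
tcp_rot: [3.111, 0.004, 1.473]
force: [1.0, -1.0, -0.7]
opening: 37.3
```

Run:
```python
from h import *
go(c2w(0,-23.5,47));print(manip.read_state()['force'])
```

```text
pos [557.4  88.9  51.4] rot [3.111 0.004 1.473] t 18.27 units [-0.02 -0.02  0.18]
[ 0.96307811 -0.98901137 -0.67121608]
```

Call:
{"op": "carry_out", "data": {
  "steps": [
    [0,0,0.15,0,0.3],
    [0,0,0,0,0.3],
    [0,0,0,0,0.7],
    [0,0,0,0,0.7],
    [0,0,0,0,0.7]
  ]
}}

```text
time: 18.9
ee_pos: [558.6, 89.2, 48.9]
tcp_rot: [3.108, 0.003, 1.473]
force: [0.7, 0.1, -0.1]
opening: 59.7
```

Call:
{"op": "carry_out", "data": {
  "steps": [
    [0,0,-1,0,0.7],
    [0,0,-1,0,0.7],
    [0,0,-1,0,0.7],
    [0,0,-1,0,0.7],
    [0,0,-1,0,0.7]
  ]
}}

```text
time: 19.52
ee_pos: [553.2, 89.8, 175.8]
tcp_rot: [3.112, 0.004, 1.473]
force: [0.3, -0.2, -0.1]
opening: 59.8
```

Call:
{"op": "carry_out", "data": {
  "steps": [
    [-1,0,-1,0,0.7],
    [-1,0,-1,0,0.7],
    [0,0,0,0,0.7]
  ]
}}

```text
time: 19.9
ee_pos: [547.5, 39.9, 230.0]
tcp_rot: [3.108, 0.003, 1.474]
force: [0.5, -0.2, -0.4]
opening: 59.7
```

Run:
```python
from h import *
c,im=snap('wrist','w10')
for ce,st in blobs(im,(20,130,110),(35,255,255),600): print(ce,st,w2c(onz(c,ce,57)))
go((452.5,-389,240));print(manip.read_state()['joints'].round(2))
```

```text
(np.float64(315.1), np.float64(137.7)) [290, 111, 52, 54, 2179] [  1.55119521 -21.66410583]
(np.float64(316.7), np.float64(192.9)) [292, 167, 51, 52, 2042] [  2.91923685 -61.71856573]
pos [546.9  41.2 228.8] rot [3.110e+00 3.000e-03 1.476e+00] t 19.95 units [-17.49  -2.12  -0.47]
[ 0.44  0.17 -0.67  1.74  0.13  1.24 -0.35]
```

View pics/w10.png

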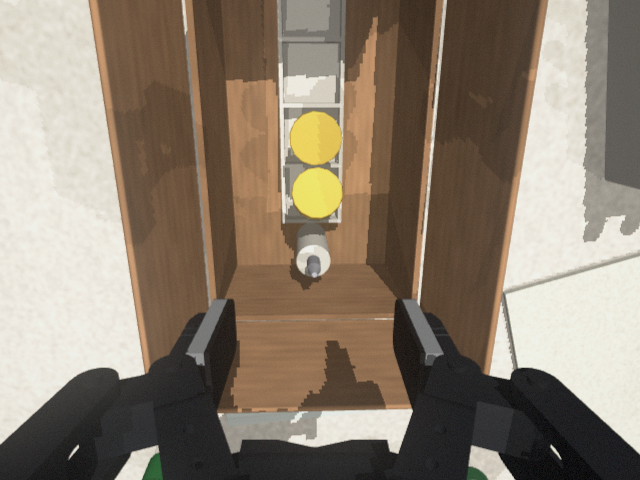

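Run:
```python
from h import *
c,im=snap('side','sd10')
a=cv2.imread('pics/w10.png')[90:240,260:370]; cv2.imwrite('pics/w10c.png',cv2.resize(a,None,fx=4,fy=4,interpolation=cv2.INTER_CUBIC))
cv2.imwrite('pics/sd10c.png',cv2.resize(im[140:290,270:390],None,fx=4,fy=4,interpolation=cv2.INTER_CUBIC))
```

```text
(no output)
```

View pics/w10c.png

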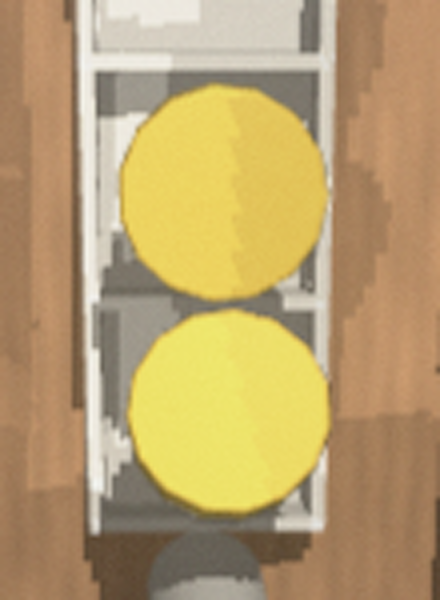

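View pics/sd10c.png

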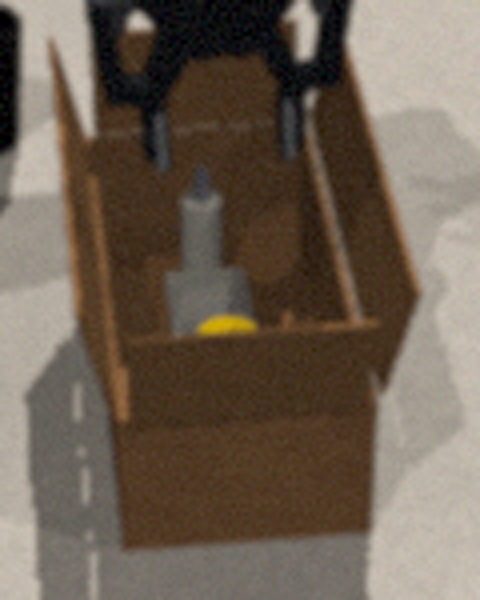

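Run:
```python
from h import *
c=cam('wrist'); print('cam',c[1],w2c(c[1]))
im=cv2.imread('pics/w10.png')
hsv=cv2.cvtColor(im,cv2.COLOR_BGR2HSV); m=cv2.inRange(hsv,(20,130,110),(35,255,255))
cn,_=cv2.findContours(m,cv2.RETR_EXTERNAL,cv2.CHAIN_APPROX_NONE)
for k in cn:
    if len(k)>50: print(cv2.fitEllipse(k))
for z in(58,):
  for y in(-70.5,-23.5): 
    t=proj(c,c2w(0,y,58));print(y,t)
    a=np.array([proj(c,c2w(19*np.cos(q),y+19*np.sin(q),58)) for q in np.linspace(0,6.28,60)],np.float32); print(cv2.fitEllipse(a))
```

```text
cam [549.77321442 118.58856531 353.63167984] [-10.156917    5.8035592]
((316.71337890625, 192.88475036621094), (49.58882141113281, 50.64682388305664), 16.112035751342773)
((315.12347412109375, 137.73765563964844), (50.63083267211914, 52.95714569091797), 2.0879580974578857)
-70.5 [315.30561456 208.15470829]
((315.26055908203125, 207.67543029785156), (49.56723403930664, 51.11504364013672), 81.9712905883789)
-23.5 [315.79331597 143.75379849]
((315.74383544921875, 143.19834899902344), (53.63807678222656, 54.71788024902344), 5.939840316772461)
```

Pot 0 looks tilted: its lid reads at y ≈ -62 in the carton frame where -70 is expected, and it stands slightly high. It probably pivoted in the pads and caught the pocket's south wall. I'll regrip it, shift it a few mm towards +y and let it drop flat.

Run:
```python
from h import *
go((555.1,44.3,50))
```

```text
pos [546.4  42.  227.9] rot [3.111e+00 3.000e-03 1.477e+00] t 20.0 units [0.14 0.12 7.12]
```

Call:
{"op": "carry_out", "data": {
  "steps": [
    [0.1,0.3,1,0,0.7],
    [0,0,1,0,0.7],
    [0,0,1,0,0.7],
    [0,0,1,0,0.7],
    [0,0,0,0,0.7]
  ]
}}

```text
time: 20.62
ee_pos: [554.3, 49.6, 120.3]
tcp_rot: [3.118, 0.001, 1.485]
force: [-0.2, 0.7, 0.5]
opening: 59.9
```

Run:
```python
from h import *
c,im=snap('wrist','w11')
go((555.1,44.3,50))
```

```text
pos [555.   49.8 121.5] rot [3.116 0.    1.485] t 20.68 units [-0.22 -0.05  2.86]
```

View pics/w11.png

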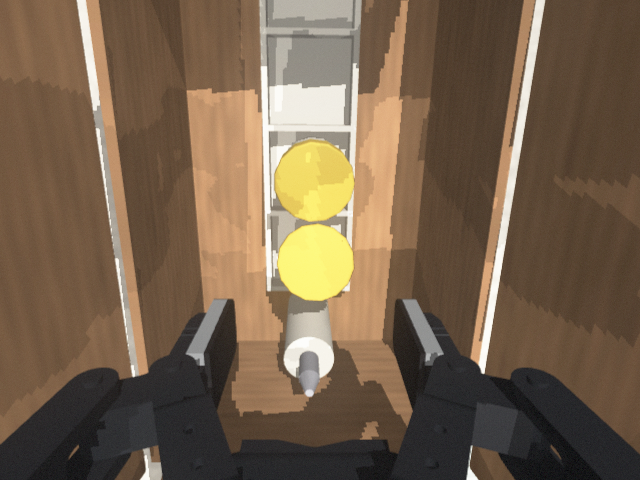

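Call:
{"op": "carry_out", "data": {
  "steps": [
    [-0.22,0,1,0,0.7],
    [0,0,1,0,0.7],
    [0,0,0.7,0,0.7],
    [0,0,0,0,0.7]
  ]
}}

```text
time: 21.18
ee_pos: [558.9, 46.5, 56.2]
tcp_rot: [3.111, -0.001, 1.487]
force: [-0.2, -0.1, 0.6]
opening: 59.9
```

Run:
```python
from h import *
go((555.1,44.3,50))
```

```text
pos [558.9  46.5  56.2] rot [ 3.111e+00 -1.000e-03  1.487e+00] t 21.18 units [-0.1  -0.15  0.24]
```

Call:
{"op": "carry_out", "data": {
  "steps": [
    [0,0,0,0,0.3],
    [0,0,0,0,0.3],
    [0,0,0,0,0.3],
    [0,0,0,0,0.3]
  ],
  "squeeze": 20
}}

```text
time: 21.68
ee_pos: [558.1, 47.0, 58.5]
tcp_rot: [3.112, -0.0, 1.488]
force: [-1.9, -0.3, -0.7]
opening: 38.5
```

Run:
```python
from h import *
print(manip.read_state()['force'])
print(w2c(manip.read_state()['ee_pos']))
c,im=snap('wrist','w12')
```

```text
[-1.87152352 -0.29046536 -0.67172616]
[  5.24884649 -64.55531233]
```

View pics/w12.png

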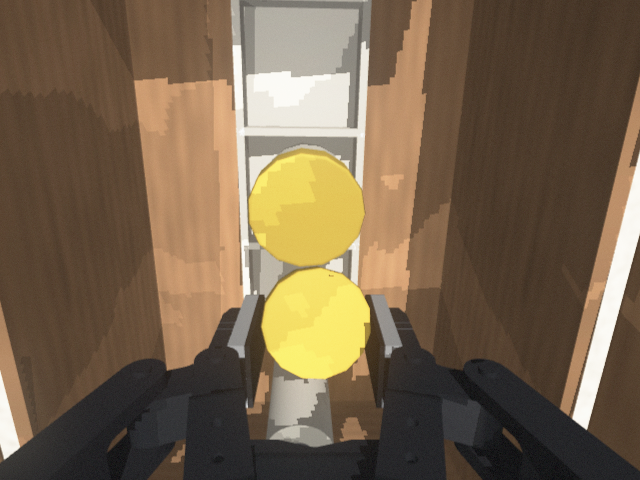

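Call:
{"op": "carry_out", "data": {
  "steps": [
    [0.1,-0.18,-0.05,0,0.3],
    [0.05,0,0,0,0.3],
    [0,0,0,0,0.3],
    [0,0,0,0,0.65],
    [0,0,0,0,0.65]
  ]
}}

```text
time: 22.35
ee_pos: [555.4, 51.6, 61.0]
tcp_rot: [3.108, -0.001, 1.488]
force: [1.1, 0.1, -0.4]
opening: 55.8
```

Call:
{"op": "carry_out", "data": {
  "steps": [
    [0,0,-1,0,0.7],
    [0,0,-1,0,0.7],
    [0,0,-1,0,0.7],
    [0,0,0,0,0.7],
    [0,0,0,0,0.7]
  ]
}}

```text
time: 22.98
ee_pos: [552.5, 51.6, 137.0]
tcp_rot: [3.11, -0.001, 1.488]
force: [1.0, -0.7, -1.0]
opening: 60.0
```

Run:
```python
from h import *
c,im=snap('wrist','w13')
print(w2c(manip.read_state()['ee_pos']),w2c(c[1]))
hsv=cv2.cvtColor(im,cv2.COLOR_BGR2HSV); m=cv2.inRange(hsv,(20,130,110),(35,255,255))
cn,_=cv2.findContours(m,cv2.RETR_EXTERNAL,cv2.CHAIN_APPROX_NONE)
for k in cn:
    if len(k)>50: e=cv2.fitEllipse(k);print(e,w2c(onz(c,e[0],58)))
```

```text
[ -0.60877149 -60.47089057] [-6.04565038 15.46272926]
((306.3307800292969, 267.09637451171875), (67.8674087524414, 69.86410522460938), 3.062086343765259) [ -2.4355059  -69.32793365]
((313.14361572265625, 177.30567932128906), (71.70610046386719, 73.96314239501953), 0.8110355138778687) [  0.46441537 -20.57194156]
```

View pics/w13.png

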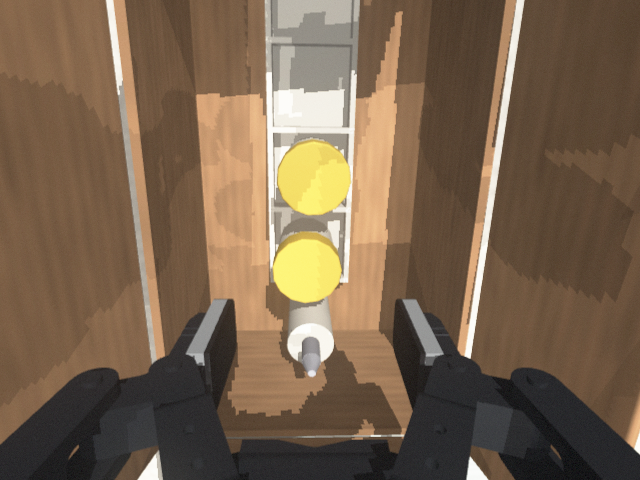

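Call:
{"op": "carry_out", "data": {
  "steps": [
    [0,0,-1,0,0.7],
    [0,0,-1,0,0.7],
    [-0.5,0,-1,0,0.7],
    [-1,0,-0.8,0,0.7],
    [-1,0,0,0,0.7]
  ]
}}

```text
time: 23.65
ee_pos: [542.5, -9.9, 229.6]
tcp_rot: [3.118, -0.002, 1.492]
force: [0.9, -0.4, -0.9]
opening: 59.7
```

Call:
{"op": "carry_out", "data": {
  "steps": [
    [-1,0,0,0,0.7],
    [-1,0,0,0,0.7],
    [-1,-0.2,0,0,0.7],
    [-1,-0.2,0,0,0.7],
    [-1,-0.2,0,0,0.7]
  ]
}}

```text
time: 24.28
ee_pos: [515.5, -137.3, 224.1]
tcp_rot: [3.124, -0.004, 1.493]
force: [0.8, -1.5, -0.1]
opening: 60.1
```

Call:
{"op": "carry_out", "data": {
  "steps": [
    [-1,-0.2,0,0,0.7],
    [-1,-0.2,0,0,0.7],
    [-1,-0.2,0,0,0.7],
    [-1,-0.2,0,0,0.7],
    [-1,-0.2,0,0,0.7]
  ]
}}

```text
time: 24.9
ee_pos: [477.6, -263.6, 217.7]
tcp_rot: [3.131, -0.007, 1.493]
force: [1.1, -0.1, 0.5]
opening: 59.5
```

Run:
```python
from h import *
go((452.5,-389,140))
```

```text
pos [ 477.6 -263.6  217.7] rot [ 3.131 -0.007  1.493] t 24.9 units [-5.1  -0.64  3.07]
```

Call:
{"op": "carry_out", "data": {
  "steps": [
    [-1,-0.2,0,0,0.7],
    [-1,-0.2,0,0,0.7],
    [-1,-0.2,0.5,0,0.7],
    [-0.6,0,0.5,0,0.7],
    [0,0,0,0,0.7]
  ]
}}

```text
time: 25.52
ee_pos: [452.7, -355.6, 185.6]
tcp_rot: [3.138, -0.01, 1.49]
force: [0.5, 0.7, 0.1]
opening: 60.2
```

Run:
```python
from h import *
c,im=snap('wrist','w14')
for ce,st in blobs(im,(20,130,110),(35,255,255),600): print(ce,st,onz(c,ce,49)); 
go((452.5,-389,37))
```

```text
(np.float64(316.7), np.float64(269.4)) [291, 245, 53, 50, 2072] [ 452.13321679 -388.67997949   49.        ]
pos [ 453.3 -355.   186.3] rot [ 3.137 -0.01   1.491] t 25.57 units [-1.42  0.05  5.96]
```

View pics/w14.png

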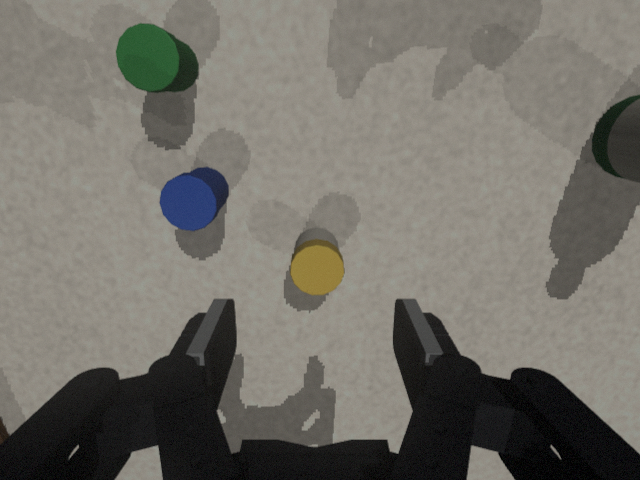

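Call:
{"op": "carry_out", "data": {
  "steps": [
    [-0.75,0.05,1,0,0.7],
    [-0.7,0,1,0,0.7],
    [0,0,1,0,0.7],
    [0,0,1,0,0.7],
    [0,0,0,0,0.7]
  ]
}}

```text
time: 26.2
ee_pos: [458.0, -385.3, 86.5]
tcp_rot: [3.132, -0.01, 1.499]
force: [0.5, -0.0, -0.1]
opening: 59.6
```

Run:
```python
from h import *
go((452.3,-388.8,37))
```

```text
pos [ 458.  -385.3   86.5] rot [ 3.132 -0.01   1.499] t 26.2 units [-0.17 -0.24  1.97]
```

Call:
{"op": "carry_out", "data": {
  "steps": [
    [-0.2,-0.25,0.7,0,0.7],
    [-0.05,-0.05,0.7,0,0.7],
    [0,0,0.45,0,0.7],
    [0,0,0,0,0.7]
  ]
}}

```text
time: 26.7
ee_pos: [451.7, -390.8, 39.6]
tcp_rot: [3.129, -0.009, 1.501]
force: [-0.7, 0.5, 0.8]
opening: 59.4
```

Run:
```python
from h import *
go((452.3,-388.8,37))
```

```text
pos [ 451.7 -390.8   39.6] rot [ 3.129 -0.009  1.501] t 26.7 units [0.08 0.02 0.1 ]
```

Call:
{"op": "carry_out", "data": {
  "steps": [
    [0.08,0,0.08,0,0.7],
    [0,0,0,0,0.3],
    [0,0,0,0,0.3],
    [0,0,0,0,0.3],
    [0,0,0,0,0.3]
  ],
  "squeeze": 35
}}

```text
time: 27.32
ee_pos: [452.9, -389.1, 38.9]
tcp_rot: [3.127, -0.007, 1.501]
force: [0.5, 0.6, -1.0]
opening: 36.9
```

Call:
{"op": "carry_out", "data": {
  "steps": [
    [0,0,-1,0,0.3],
    [0,0,-1,0,0.3],
    [0,0,-1,0,0.3],
    [0,0,-1,0,0.3],
    [0.5,0.3,-1,0,0.3]
  ]
}}

```text
time: 27.95
ee_pos: [457.1, -377.9, 165.0]
tcp_rot: [3.132, -0.01, 1.499]
force: [0.4, -0.5, -1.1]
opening: 37.0
```

Call:
{"op": "carry_out", "data": {
  "steps": [
    [1,0.3,-1,0,0.3],
    [1,0.3,-1,0,0.3],
    [1,0.3,-0.9,0,0.3],
    [1,0.3,0,0,0.3],
    [1,0.3,0,0,0.3]
  ]
}}

```text
time: 28.58
ee_pos: [504.2, -254.6, 244.2]
tcp_rot: [3.128, -0.008, 1.496]
force: [-0.6, -0.3, -1.5]
opening: 37.2
```

Call:
{"op": "carry_out", "data": {
  "steps": [
    [1,0.3,0,0,0.3],
    [1,0.3,0,0,0.3],
    [1,0.3,0,0,0.3],
    [1,0,0,0,0.3],
    [1,0,0,0,0.3]
  ]
}}

```text
time: 29.2
ee_pos: [536.9, -127.2, 245.6]
tcp_rot: [3.128, -0.007, 1.496]
force: [0.8, 0.0, -0.7]
opening: 37.3
```

Run:
```python
from h import *
go(c2w(0,23.5,240))
```

```text
pos [ 536.9 -127.2  245.6] rot [ 3.128 -0.007  1.496] t 29.2 units [10.54  0.2   0.3 ]
```

Call:
{"op": "carry_out", "data": {
  "steps": [
    [1,0,0,0,0.3],
    [1,0,0,0,0.3],
    [1,0,0,0,0.3],
    [1,0,0,0,0.3],
    [1,0,0,0.02,0.3]
  ]
}}

```text
time: 29.82
ee_pos: [545.8, 1.7, 246.6]
tcp_rot: [3.128, -0.007, 1.476]
force: [-0.8, 0.2, -0.7]
opening: 36.7
```

Call:
{"op": "carry_out", "data": {
  "steps": [
    [1,0,0,0,0.3],
    [1,0,0,0,0.3],
    [1,0.1,0,0,0.3],
    [1,0.1,0,0,0.3],
    [1,0,0,0,0.3]
  ]
}}

```text
time: 30.45
ee_pos: [562.5, 129.4, 247.6]
tcp_rot: [3.127, -0.006, 1.475]
force: [-0.7, -0.8, -0.5]
opening: 36.6
```

Run:
```python
from h import *
go(c2w(0,23.5,140))
```

```text
pos [562.5 129.4 247.6] rot [ 3.127 -0.006  1.475] t 30.45 units [ 0.2  -0.12  4.3 ]
```

Call:
{"op": "carry_out", "data": {
  "steps": [
    [0.1,-0.1,1,0,0.3],
    [0,0,1,0,0.3],
    [0,0,1,0,0.3],
    [0,0,1,0,0.3],
    [0,0,0,0,0.3]
  ]
}}

```text
time: 31.08
ee_pos: [561.3, 136.0, 145.4]
tcp_rot: [3.126, -0.007, 1.479]
force: [-0.7, -0.1, 0.2]
opening: 37.1
```

Run:
```python
from h import *
c,im=snap('wrist','w15')
import pickle;pickle.dump(c,open('c15.pkl','wb'))
go(c2w(0,23.5,47))
```

```text
pos [562.  136.4 146.7] rot [ 3.125 -0.008  1.48 ] t 31.12 units [-0.08 -0.08  3.99]
```

View pics/w15.png

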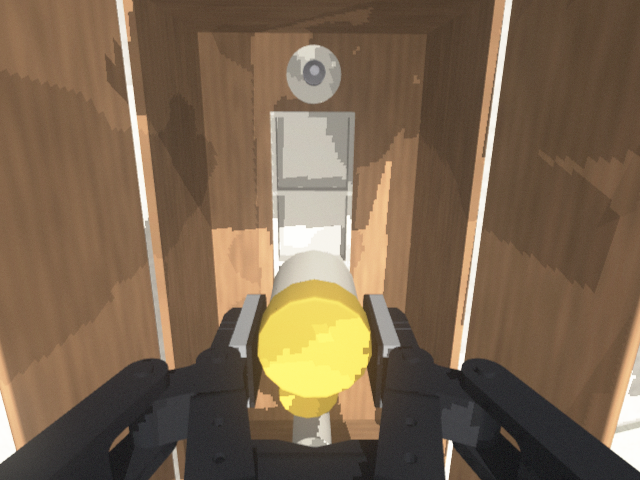

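Run:
```python
from h import *
import pickle; c=pickle.load(open('c15.pkl','rb'))
print('pin1',w2c(onz(c,(315,70),90)))
for l,r in(((270,112),(355,112)),((272,190),(353,190))):
    A,B=onz(c,l,20),onz(c,r,20);print(w2c(A).round(1),w2c(B).round(1),((A+B)/2).round(1))
```

```text
pin1 [ -0.18202256 113.28547768]
[-25.3  95.3] [24.7 95.7] [568.5 206.8  20. ]
[-25.2  48.7] [25.3 49. ] [564.2 160.4  20. ]
```

Call:
{"op": "carry_out", "data": {
  "steps": [
    [-0.08,-0.08,1,0,0.3],
    [0,0,1,0,0.3],
    [0,0,0,0,0.3]
  ]
}}

```text
time: 31.5
ee_pos: [563.5, 135.4, 100.4]
tcp_rot: [3.118, -0.009, 1.479]
force: [0.7, -0.3, 0.4]
opening: 37.0
```

Run:
```python
from h import *
go(c2w(0,23.5,47))
```

```text
pos [563.5 135.4 100.4] rot [ 3.118 -0.009  1.479] t 31.5 units [-0.04 -0.12  2.13]
```

Call:
{"op": "carry_out", "data": {
  "steps": [
    [-0.04,-0.14,0.9,0,0.3],
    [0,-0.03,0.7,0,0.3],
    [0,-0.03,0.3,0,0.3],
    [0,0,0,0,0.3]
  ]
}}

```text
time: 32.0
ee_pos: [563.5, 136.2, 57.4]
tcp_rot: [3.111, -0.011, 1.478]
force: [0.7, -0.8, 0.2]
opening: 37.2
```

Run:
```python
from h import *
go(c2w(0,23.5,47));print(manip.read_state()['force'])
```

```text
pos [563.5 136.2  57.4] rot [ 3.111 -0.011  1.478] t 32.0 units [-0.05 -0.08  0.41]
[ 0.67758617 -0.77558049  0.22478246]
```

Call:
{"op": "carry_out", "data": {
  "steps": [
    [-0.05,-0.1,0.1,0,0.3],
    [0,0,0.25,0,0.3],
    [0,0,0,0,0.3]
  ]
}}

```text
time: 32.38
ee_pos: [561.9, 135.5, 49.4]
tcp_rot: [3.109, -0.011, 1.478]
force: [-0.2, 0.5, -0.5]
opening: 37.1
```

Run:
```python
from h import *
go(c2w(0,23.5,47));print(manip.read_state()['force'])
```

```text
pos [561.9 135.5  49.4] rot [ 3.109 -0.011  1.478] t 32.38 units [-0.01 -0.01  0.1 ]
[-0.21932521  0.51089054 -0.49948519]
```

Call:
{"op": "carry_out", "data": {
  "steps": [
    [0,0,0.12,0,0.3],
    [0,0,0,0,0.3],
    [0,0,0,0,0.7],
    [0,0,0,0,0.7],
    [0,0,0,0,0.7]
  ]
}}

```text
time: 33.0
ee_pos: [562.6, 135.7, 46.8]
tcp_rot: [3.108, -0.012, 1.478]
force: [-0.1, 0.1, 0.6]
opening: 59.6
```

Call:
{"op": "carry_out", "data": {
  "steps": [
    [0,0,-1,0,0.7],
    [0,0,-1,0,0.7],
    [0,0,-1,0,0.7],
    [0,0,-1,0,0.7],
    [0,0,-1,0,0.7]
  ]
}}

```text
time: 33.62
ee_pos: [556.6, 134.2, 172.9]
tcp_rot: [3.112, -0.011, 1.479]
force: [0.9, -0.1, 0.2]
opening: 59.9
```

Call:
{"op": "carry_out", "data": {
  "steps": [
    [-1,0,-1,0,0.7],
    [-1,0,-1,0,0.7],
    [-1,0,0,0,0.7],
    [0,0,0,0,0.7],
    [0,0,0,0,0.7]
  ]
}}

```text
time: 34.25
ee_pos: [548.7, 58.6, 226.1]
tcp_rot: [3.108, -0.012, 1.48]
force: [-0.0, 1.1, 0.9]
opening: 59.6
```

Run:
```python
from h import *
c,im=snap('wrist','w16')
print(w2c(manip.read_state()['ee_pos']),w2c(c[1]))
hsv=cv2.cvtColor(im,cv2.COLOR_BGR2HSV); m=cv2.inRange(hsv,(20,130,110),(35,255,255))
cn,_=cv2.findContours(m,cv2.RETR_EXTERNAL,cv2.CHAIN_APPROX_NONE)
for k in cn:
    if len(k)>50: e=cv2.fitEllipse(k);print(e,w2c(onz(c,e[0],58)))
```

```text
[ -5.22075345 -54.11964711] [-10.14045575  20.76666231]
((310.42919921875, 233.14370727539062), (48.20865249633789, 50.28688430786133), 178.14047241210938) [ -2.44884358 -70.12368553]
((314.7919616699219, 167.4108123779297), (50.33132553100586, 52.17625045776367), 176.33595275878906) [  0.35862525 -20.77739267]
((316.8659973144531, 101.31578063964844), (52.65605926513672, 56.082923889160156), 1.861122727394104) [ 1.34176331 24.35451986]
```

View pics/w16.png

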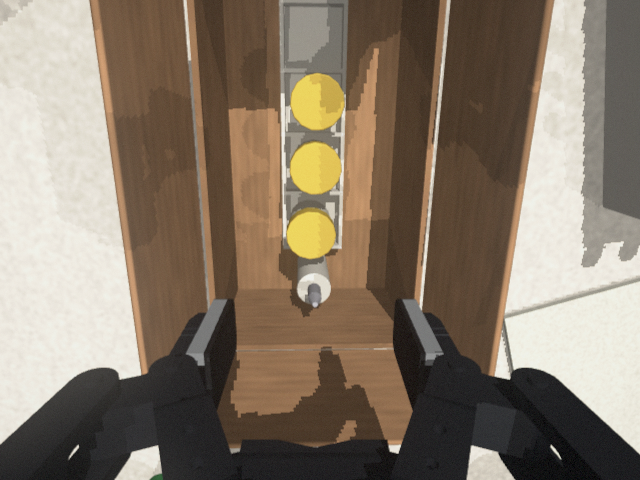

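Run:
```python
from h import *
c,im=snap('scene','s16')
c2,im2=snap('side','sd16')
cv2.imwrite('pics/s16c.png',cv2.resize(im[230:370,210:310],None,fx=4,fy=4))
go((560,-150,240))
```

```text
pos [548.6  58.8 225.7] rot [ 3.109 -0.012  1.481] t 34.4 units [-8.27  1.22 -0.63]
```

View pics/s16c.png

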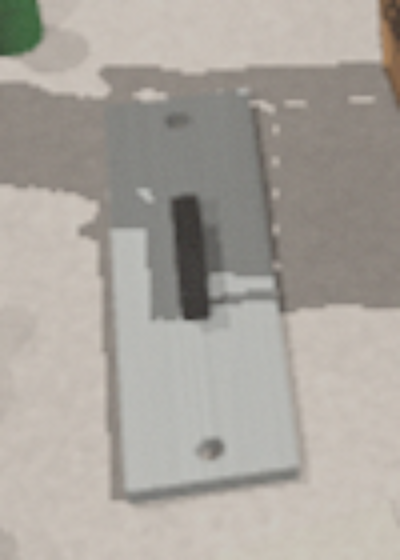

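Call:
{"op": "carry_out", "data": {
  "steps": [
    [-1,0,-0.5,0,0.7],
    [-1,0,0,0,0.7],
    [-1,0,0,0,0.7],
    [-1,0,0,0,0.7],
    [-1,0,0,0.1,0.7]
  ]
}}

```text
time: 35.02
ee_pos: [537.3, -62.3, 235.9]
tcp_rot: [3.112, -0.017, 1.391]
force: [-0.1, -0.1, -0.3]
opening: 59.6
```

Call:
{"op": "carry_out", "data": {
  "steps": [
    [-1,0,0,0,0.7],
    [-1,0,0,0,0.7],
    [-1,0,0,0,0.7],
    [-1,0.2,0,0,0.7],
    [0,0,0,0,0.7]
  ]
}}

```text
time: 35.65
ee_pos: [524.3, -162.7, 232.7]
tcp_rot: [3.114, -0.018, 1.392]
force: [0.3, -0.2, -0.3]
opening: 59.7
```

Run:
```python
from h import *
c,im=snap('wrist','w17')
import pickle;pickle.dump(c,open('c17.pkl','wb'))
print(manip.read_state()['ee_pos'])
```

```text
[ 524.53588451 -161.09765151  232.81164256]
```

View pics/w17.png

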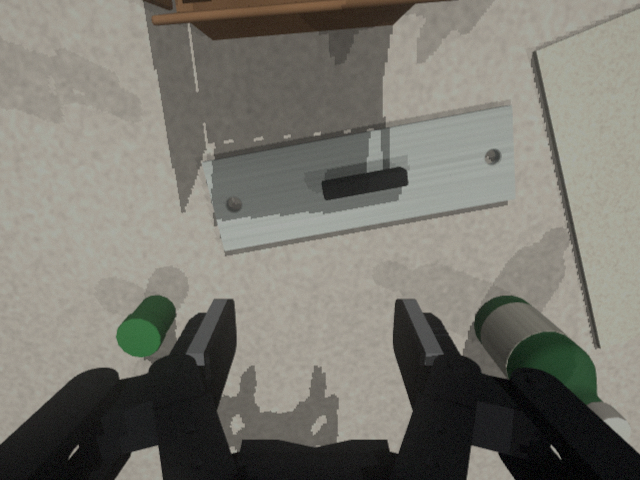

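Run:
```python
from h import *
import pickle;c=pickle.load(open('c17.pkl','rb'))
A,B=onz(c,(234,204),10),onz(c,(493,156.5),10);print(A,B,np.linalg.norm(A-B),(A+B)/2,np.arctan2(*(B-A)[[1,0]]))
im=cv2.imread('pics/w17.png');hsv=cv2.cvtColor(im,cv2.COLOR_BGR2HSV)
m=cv2.inRange(hsv,(0,0,0),(180,255,45));m[:130]=0;m[230:]=0;m[:,:280]=0;m[:,440:]=0
k=max(cv2.findContours(m,0,1)[0],key=cv2.contourArea);r=cv2.minAreaRect(k);print(r);P=cv2.boxPoints(r)
print([onz(c,p,30).round(1) for p in P], onz(c,r[0],26))
```

```text
[ 460.91107999 -155.84881      10.        ] [ 686.95290497 -155.94274077   10.        ] 226.0418444913354 [ 573.93199248 -155.89577538   10.        ] -0.00041554592541915664
((364.25921630859375, 182.65859985351562), (19.205907821655273, 84.52113342285156), 79.82449340820312)
[array([ 538.5, -146.1,   30. ]), array([ 606.6, -146.5,   30. ]), array([ 607.6, -162.3,   30. ]), array([ 538.6, -162. ,   30. ])] [ 573.35786281 -154.94606814   26.        ]
```

Call:
{"op": "carry_out", "data": {
  "steps": [
    [0,0,0,0.18,0.7],
    [0,0,0.5,0.18,0.7],
    [0,0,0.5,0.18,0.7],
    [0,0,0.5,0.18,0.7],
    [0,0,0.5,0.18,0.7]
  ]
}}

```text
time: 36.33
ee_pos: [528.4, -151.2, 182.3]
tcp_rot: [-3.141, -0.036, 0.477]
force: [-0.9, 0.3, 0.6]
opening: 59.8
```

Call:
{"op": "carry_out", "data": {
  "steps": [
    [0,0,0,0.18,0.6],
    [0,0,0,0.18,0.6],
    [0,0,0,0.13,0.6],
    [0.9,0,0,0,0.6],
    [0.9,0,0,0,0.6]
  ]
}}

```text
time: 36.95
ee_pos: [574.2, -142.2, 182.4]
tcp_rot: [-3.121, -0.029, -0.022]
force: [0.2, -0.2, 0.7]
opening: 51.2
```

Call:
{"op": "carry_out", "data": {
  "steps": [
    [0,0,0,0,0.6],
    [0,0,0,0,0.6]
  ]
}}

```text
time: 37.2
ee_pos: [574.9, -138.8, 181.9]
tcp_rot: [-3.119, -0.028, -0.017]
force: [-0.4, -0.7, 0.2]
opening: 51.1
```

Run:
```python
from h import *
c,im=snap('wrist','w18')
go((573.8,-155.6,80))
```

```text
pos [ 574.9 -138.7  182. ] rot [-3.119 -0.029 -0.017] t 37.25 units [-0.15  0.77  4.06]
```

View pics/w18.png

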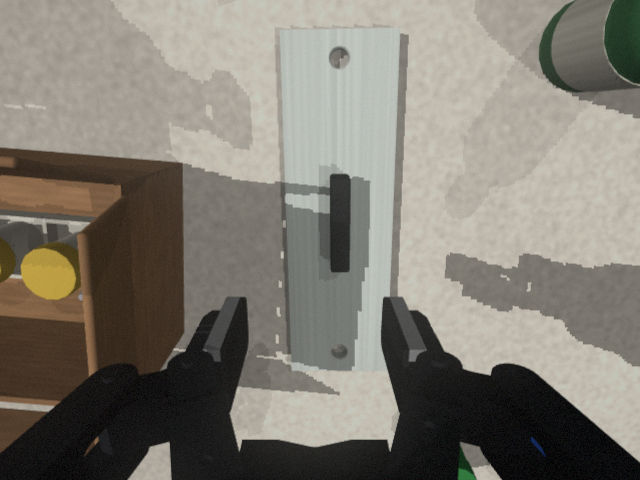

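Call:
{"op": "carry_out", "data": {
  "steps": [
    [-0.15,0.4,1,-0.015,0.6],
    [0,0.37,1,0,0.6],
    [0,0,1,0,0.6],
    [0,0,1,0,0.6],
    [0,0,0,0,0.6]
  ]
}}

```text
time: 37.88
ee_pos: [571.4, -155.7, 80.4]
tcp_rot: [-3.121, -0.03, -0.002]
force: [-0.7, 0.5, 0.8]
opening: 51.3
```

Run:
```python
from h import *
c,im=snap('wrist','w19')
import pickle;pickle.dump(c,open('c19.pkl','wb'))
go((573.8,-155.6,32))
```

```text
pos [ 572.3 -155.9   81.8] rot [-3.121e+00 -3.200e-02 -2.000e-03] t 37.92 units [-0.01  0.03  1.99]
```

View pics/w19.png

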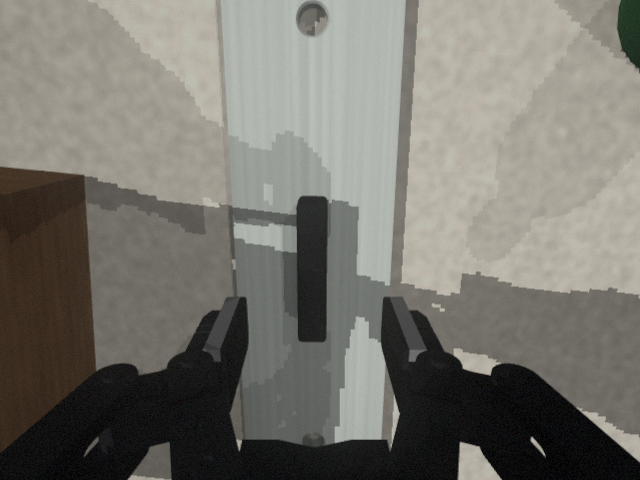

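Call:
{"op": "carry_out", "data": {
  "steps": [
    [0.03,0.03,0.8,0,0.5],
    [0,0,0.7,0,0.5],
    [0,0,0.3,0,0.5],
    [0,0,0,0,0.5]
  ]
}}

```text
time: 38.42
ee_pos: [575.8, -156.0, 36.6]
tcp_rot: [-3.122, -0.035, -0.002]
force: [1.1, -0.8, -0.2]
opening: 42.7
```

Run:
```python
from h import *
go((573.8,-155.6,31)); print(manip.read_state()['force'])
```

```text
pos [ 575.8 -156.    36.6] rot [-3.122e+00 -3.500e-02 -2.000e-03] t 38.42 units [-0.09 -0.01  0.22]
[ 1.05587557 -0.81898843 -0.23662853]
```

Call:
{"op": "carry_out", "data": {
  "steps": [
    [-0.09,0,0.14,0,0.5],
    [0,0,0,0,0.5]
  ]
}}

```text
time: 38.67
ee_pos: [573.9, -156.0, 33.3]
tcp_rot: [-3.122, -0.036, -0.002]
force: [0.3, -0.3, 0.4]
opening: 42.9
```

Call:
{"op": "carry_out", "data": {
  "steps": [
    [0,0,0,0,0],
    [0,0,0,0,0],
    [0,0,0,0,0],
    [0,0,0,0,0],
    [0,0,0,0,0]
  ],
  "squeeze": 80
}}

```text
time: 39.3
ee_pos: [574.3, -156.0, 34.2]
tcp_rot: [-3.123, -0.037, -0.002]
force: [-0.6, -0.8, 0.0]
opening: 11.6
```

Run:
```python
from h import *
go((573.8,-155.6,31)); print(manip.read_state()['force'],manip.tips_ahead)
```

```text
pos [ 574.3 -156.    34.2] rot [-3.123e+00 -3.700e-02 -2.000e-03] t 39.3 units [-0.02 -0.01  0.13]
[-0.64036291 -0.81162939  0.03063015] 17.0
```

Call:
{"op": "carry_out", "data": {
  "steps": [
    [0,0,-0.4,0,0],
    [0,0,-0.6,0,0],
    [0,0,-0.8,0,0],
    [0,0,-0.8,0,0],
    [0,0,0,0,0]
  ]
}}

```text
time: 39.92
ee_pos: [571.2, -157.4, 103.6]
tcp_rot: [-3.123, -0.036, -0.002]
force: [0.1, -0.7, -4.5]
opening: 11.2
```

Run:
```python
from h import *
s=manip.read_state();print(s['force'],s['moment'],s['ee_pos'],s['opening'])
c,im=snap('wrist','w20');c,im=snap('side','sd20')
cv2.imwrite('pics/sd20c.png',cv2.resize(im[180:400,250:470],None,fx=2.7,fy=2.7))
```

```text
[ 0.13398088 -0.72352049 -4.47972903] [-0.01759861  0.03423269 -0.00106923] [ 571.21127633 -157.35658505  103.55357675] 11.190756406199503
```

View pics/w20.png

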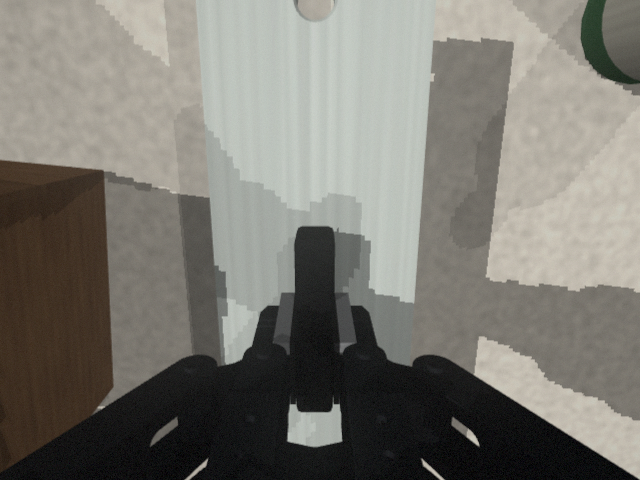

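View pics/sd20c.png

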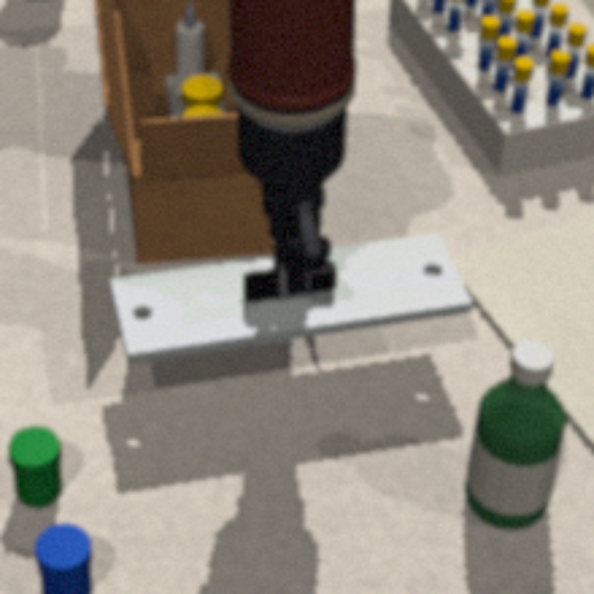

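Call:
{"op": "carry_out", "data": {
  "steps": [
    [0,0,-1,0,0],
    [0,0,-1,0,0],
    [0,0,-1,0,0],
    [0,0,-1,0,0],
    [0,0,-0.8,-0.1,0]
  ]
}}

```text
time: 40.65
ee_pos: [562.2, -158.6, 216.9]
tcp_rot: [-3.12, -0.023, 0.101]
force: [1.1, -0.4, -3.8]
opening: 11.5
```

Call:
{"op": "carry_out", "data": {
  "steps": [
    [0,0,-0.2,-0.17,0],
    [0,0,0,-0.17,0],
    [0,0,0,-0.17,0],
    [0,0,0,-0.17,0],
    [0,0,0,-0.17,0]
  ]
}}

```text
time: 41.28
ee_pos: [560.6, -158.3, 218.2]
tcp_rot: [-3.14, -0.029, 0.979]
force: [0.4, -0.0, -2.9]
opening: 11.6
```

Call:
{"op": "carry_out", "data": {
  "steps": [
    [0,0,0,-0.17,0],
    [0,0,0,-0.17,0],
    [0,0,0,-0.13,0],
    [0,0,0,0,0]
  ]
}}

```text
time: 41.78
ee_pos: [558.4, -157.9, 213.2]
tcp_rot: [3.137, -0.029, 1.465]
force: [0.6, -0.4, -4.0]
opening: 11.7
```

Run:
```python
from h import *
go(c2w(0,0,225))
c,im=snap('wrist','w21')
```

```text
pos [ 558.4 -157.9  213.2] rot [ 3.137 -0.029  1.465] t 41.77 units [10.74 -1.1  -0.17]
```

View pics/w21.png

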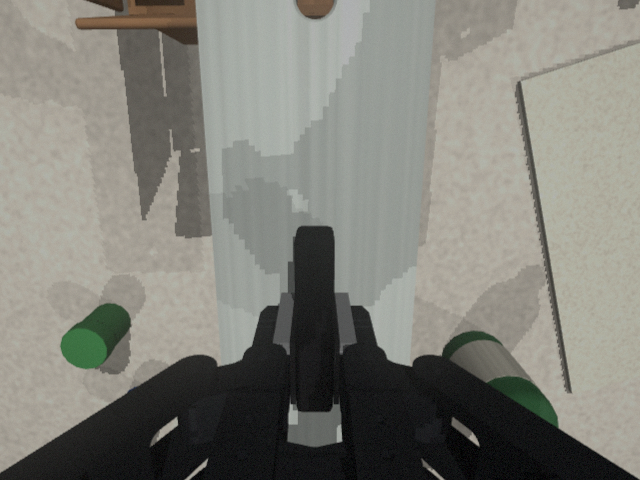

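Call:
{"op": "carry_out", "data": {
  "steps": [
    [0,0,-0.8,0,0],
    [0,0,-0.8,0,0],
    [0.4,-0.1,0,0,0],
    [0.8,-0.1,0,0,0],
    [0.9,-0.2,0,0,0]
  ]
}}

```text
time: 42.45
ee_pos: [552.5, -103.3, 251.6]
tcp_rot: [-3.141, -0.03, 1.449]
force: [0.1, 0.0, -3.3]
opening: 12.0
```

Call:
{"op": "carry_out", "data": {
  "steps": [
    [0.9,-0.2,0,0,0],
    [0.9,-0.2,0,0,0],
    [0.9,-0.2,0,0,0],
    [0.9,-0.2,0,0,0],
    [0.9,0,0,0,0]
  ]
}}

```text
time: 43.08
ee_pos: [541.9, 24.0, 250.5]
tcp_rot: [-3.134, -0.032, 1.452]
force: [0.8, -0.2, -3.0]
opening: 11.6
```

Run:
```python
from h import *
go(c2w(0,0,225))
```

```text
pos [541.9  24.  250.5] rot [-3.134 -0.032  1.452] t 43.08 units [3.53 0.28 1.13]
```

Call:
{"op": "carry_out", "data": {
  "steps": [
    [0.9,0.1,0,-0.01,0],
    [0.9,0.1,0,-0.01,0],
    [0.9,0.05,0,0,0],
    [0.5,0,0,0,0],
    [0,0,0,0,0]
  ]
}}

```text
time: 43.7
ee_pos: [551.7, 114.9, 249.2]
tcp_rot: [-3.13, -0.032, 1.479]
force: [0.1, -0.5, -3.9]
opening: 11.8
```

Call:
{"op": "carry_out", "data": {
  "steps": [
    [0,0,0,0,0]
  ]
}}

```text
time: 43.82
ee_pos: [551.5, 114.3, 248.8]
tcp_rot: [-3.129, -0.032, 1.478]
force: [-1.4, -0.2, -3.2]
opening: 11.9
```

Run:
```python
from h import *
c,im=snap('wrist','w22')
go(c2w(0,0,225))
c,im=snap('scene','s22');cv2.imwrite('pics/s22c.png',cv2.resize(im[60:320,270:500],None,fx=2.3,fy=2.3))
```

```text
pos [551.5 114.3 248.9] rot [-3.129 -0.032  1.478] t 43.88 units [-0.1   0.33  0.95]
```

View pics/w22.png

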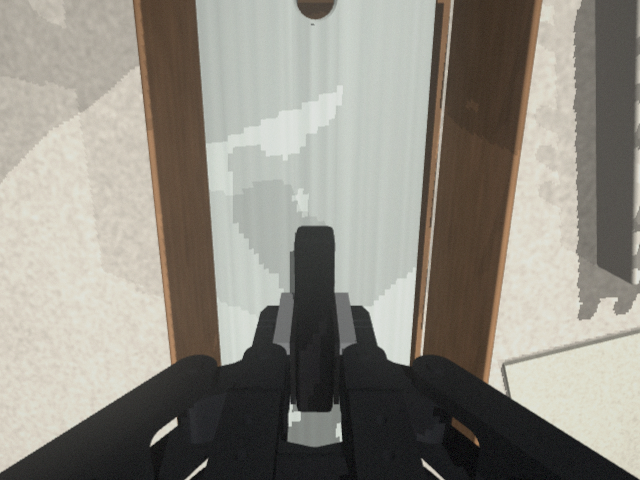

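View pics/s22c.png

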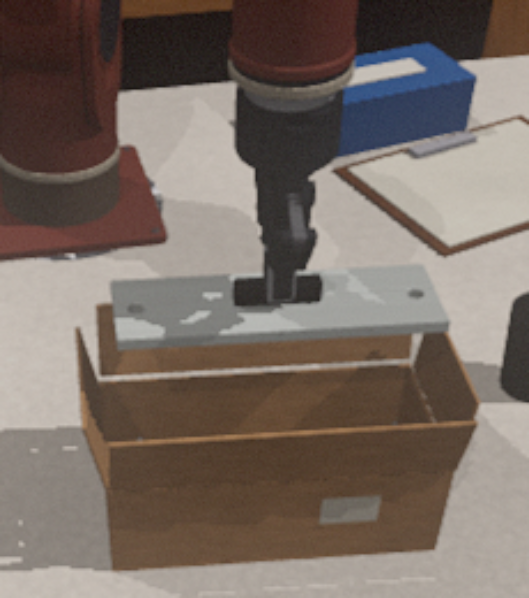

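```bash
cat >> h.py <<'E'
G=(np.array([574.3,-156.0,34.2]),R.from_euler('xyz',[-3.123,-.037,-.002]).as_matrix())
P0=(np.array([573.9,-155.7,0]),R.from_euler('z',-0.0004).as_matrix())
def plate():
    s=manip.read_state();M=R.from_euler('xyz',s['tcp_rot']).as_matrix();p=s['ee_pos']
    rel=G[1].T@(P0[0]-G[0]); c=p+M@rel; Q=M@G[1].T@P0[1]
    ax=Q[:,0] # plate long axis
    if ax[1]<0: ax=-ax
    long=np.array([-np.sin(YA),np.cos(YA)])
    print('plate carton xy',w2c(c).round(1),'z',c[2].round(1),'yaw err',round(np.arctan2(ax[1],ax[0])-np.pi/2-YA,3),'tilt long',round(ax[2],3),'tilt z',Q[:,2].round(3))
    d=np.array([*c2w(0,0,0)[:2],c[2]])-c; print('to centre, units',(M.T@d/25).round(2),'F',s['force'].round(1),'t',round(s['time'],1))
E
python3 -c "
from h import *
plate()"
```

```text
plate carton xy [-7.9  0.9] z 214.8 yaw err 0.008 tilt long -0.005 tilt z [-0.006  0.006  1.   ]
to centre, units [-0.04  0.32 -0.01] F [-0.2 -1.2 -3.2] t 43.9
```

Call:
{"op": "carry_out", "data": {
  "steps": [
    [-0.04,0.32,0,0.008,0],
    [0,0,0.8,0,0],
    [0,0,0.8,0,0],
    [0,0,0.8,0,0],
    [0,0,0,0,0]
  ]
}}

```text
time: 44.55
ee_pos: [559.2, 111.2, 183.0]
tcp_rot: [-3.127, -0.031, 1.464]
force: [-0.2, -0.4, -3.6]
opening: 11.2
```

```bash
python3 -c "
from h import *
plate()"
```

```text
plate carton xy [-0.2 -1.3] z 148.8 yaw err -0.005 tilt long -0.006 tilt z [-0.003  0.007  1.   ]
to centre, units [0.05 0.01 0.  ] F [-0.2 -0.4 -3.6] t 44.5
```

Call:
{"op": "carry_out", "data": {
  "steps": [
    [0.05,0.01,0.6,-0.005,0],
    [0,0,0.6,0,0],
    [0,0,0,0,0]
  ]
}}

```text
time: 44.92
ee_pos: [559.4, 113.3, 151.0]
tcp_rot: [-3.127, -0.031, 1.469]
force: [-0.5, -0.2, -3.4]
opening: 11.8
```

```bash
python3 -c "
from h import *
plate();c,im=snap('wrist','w23')
c,im=snap('side','sd23');cv2.imwrite('pics/sd23c.png',cv2.resize(im[130:290,260:400],None,fx=3.5,fy=3.5))
"
```

```text
plate carton xy [-0.2  0.9] z 116.8 yaw err 0.0 tilt long -0.006 tilt z [-0.003  0.006  1.   ]
to centre, units [-0.04  0.01 -0.  ] F [-0.5 -0.2 -3.4] t 44.9
```

View pics/w23.png

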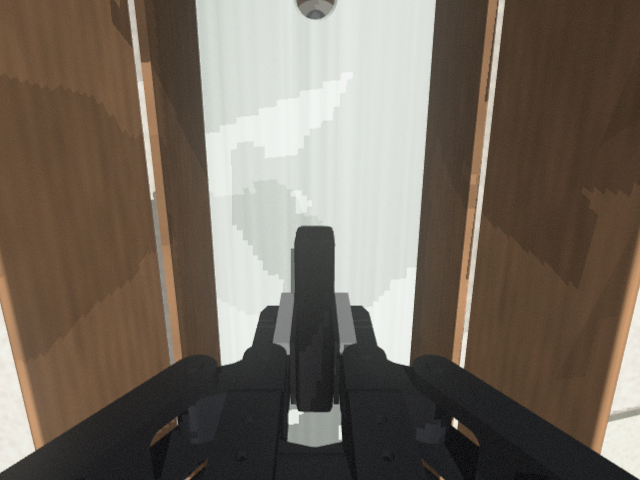

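View pics/sd23c.png

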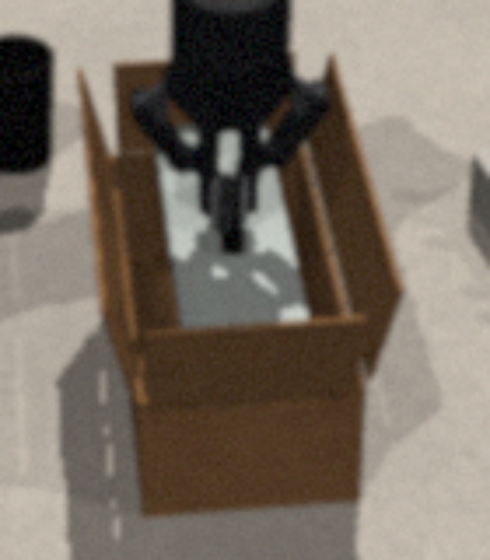

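```bash
python3 -c "
from h import *
im=cv2.imread('pics/w23.png');cv2.imwrite('pics/w23c.png',cv2.resize(im[0:40,270:360],None,fx=8,fy=8,interpolation=cv2.INTER_CUBIC))
c=cam('wrist');p=plate()
print('pin1 tip',proj(c,c2w(0,113,90)),'base',proj(c,c2w(0,113,64)),'hole',proj(c,c2w(-.2,113.9,126.8)),proj(c,c2w(6.5,113.9,126.8)),proj(c,c2w(0,107.4,126.8)))
"
```

```text
plate carton xy [0.6 1.3] z 118.3 yaw err 0.0 tilt long -0.006 tilt z [-0.005  0.006  1.   ]
to centre, units [-0.05 -0.02 -0.  ] F [-0.1 -0.5 -3.9] t 45.0
pin1 tip [314.55178665  19.26417128] base [315.22453039  31.42036497] hole [312.57783931  -8.52845909] [332.64493942  -8.6260942 ] [313.20846163  13.07398158]
```

View pics/w23c.png

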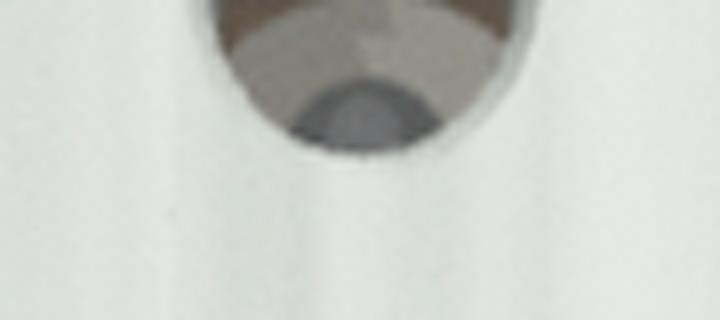

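```bash
python3 -c "
from h import *
c=cam('wrist');s=manip.read_state();print(s['time'])
for z in(64,80): print(z,proj(c,c2w(0,118,z)),proj(c,c2w(5,113,z)),proj(c,c2w(-5,113,z)))
print(proj(c,c2w(0,115,90)))
print('hole S edge y at', w2c(onz(c,(315.5,19.3),127)), 'hole sides', w2c(onz(c,(297,0),127)),w2c(onz(c,(336,0),127)),'pinN',w2c(onz(c,(315.6,9.6),80)))
"
```

```text
45.025
64 [315.22163441  19.9455642 ] [325.60564317  31.38289858] [304.85018931  31.45780692]
80 [314.82620935  11.8292883 ] [326.0894982   24.29096022] [303.58319357  24.3772026 ]
[314.54829268  13.99076862]
hole S edge y at [  0.7774612  105.45144333] hole sides [ -5.42872969 111.32761771] [  7.64802545 111.27390876] pinN [  0.341201   118.88205821]
```

Call:
{"op": "carry_out", "data": {
  "steps": [
    [0,0,0.5,0,0],
    [0,0,0.2,0,0],
    [0,0,0,0,0],
    [0,0,0,0,0]
  ]
}}

```text
time: 45.52
ee_pos: [560.6, 114.3, 134.8]
tcp_rot: [-3.131, -0.032, 1.469]
force: [0.3, -0.0, -4.0]
opening: 11.6
```

```bash
python3 -c "
from h import *
plate();c,im=snap('wrist','w24');cv2.imwrite('pics/w24c.png',cv2.resize(im[0:40,270:360],None,fx=8,fy=8,interpolation=cv2.INTER_CUBIC));plate()
print(proj(c,c2w(0,118,80)),proj(c,c2w(0,115,90)),proj(c,c2w(0,113,90)),'hole edge S for centred',proj(c,c2w(0,106.5,103.5)))
"
```

```text
plate carton xy [1.  2.1] z 100.6 yaw err -0.0 tilt long -0.005 tilt z [-0.007  0.006  1.   ]
to centre, units [-0.08 -0.04 -0.  ] F [ 0.3 -0.  -4. ] t 45.5
plate carton xy [1.1 2. ] z 100.6 yaw err -0.0 tilt long -0.005 tilt z [-0.007  0.006  1.   ]
to centre, units [-0.08 -0.04 -0.  ] F [ 0.1 -0.9 -4. ] t 45.6
[312.98549581   3.32655572] [312.62055639   5.2316912 ] [312.63204843  11.10314663] hole edge S for centred [312.08940345  22.22078904]
```

View pics/w24c.png

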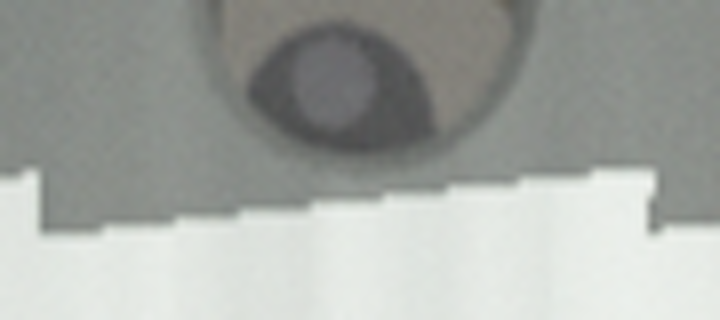

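```bash
python3 -c "
from h import *
c=cam('wrist')
print('S edge',w2c(onz(c,(315.5,20.3),110.6)),'sides',w2c(onz(c,(294.8,0),110.6)),w2c(onz(c,(337.2,0),110.6)),'tip',w2c(onz(c,(311.9,10.6),90)))
"
```

```text
S edge [  1.28144084 105.6806495 ] sides [ -5.60531497 111.81510572] [  8.49644766 111.76103277] tip [ -0.25852505 113.17891592]
```

Call:
{"op": "carry_out", "data": {
  "steps": [
    [0.04,-0.06,0.2,0,0],
    [0,0,0.1,0,0],
    [0,0,0,0,0]
  ]
}}

```text
time: 45.95
ee_pos: [559.2, 115.8, 127.1]
tcp_rot: [-3.131, -0.032, 1.469]
force: [-0.4, 0.3, -3.0]
opening: 12.0
```

```bash
python3 -c "
from h import *
plate();c,im=snap('wrist','w25');cv2.imwrite('pics/w25c.png',cv2.resize(im[0:40,270:360],None,fx=8,fy=8,interpolation=cv2.INTER_CUBIC))
c,im=snap('side','sd25');cv2.imwrite('pics/sd25c.png',cv2.resize(im[130:290,260:400],None,fx=3.5,fy=3.5))
c,im=snap('scene','s25');cv2.imwrite('pics/s25c.png',cv2.resize(im[130:320,290:490],None,fx=3,fy=3))
"
```

```text
plate carton xy [-0.5  3.4] z 92.9 yaw err -0.0 tilt long -0.005 tilt z [-0.008  0.006  1.   ]
to centre, units [-0.14  0.02 -0.  ] F [-0.4  0.3 -3. ] t 46.0
```

View pics/w25c.png

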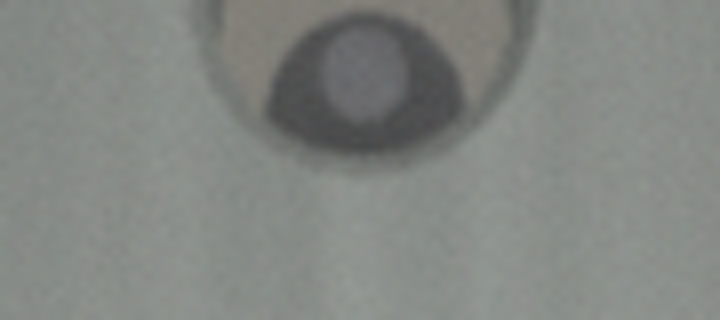

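View pics/s25c.png

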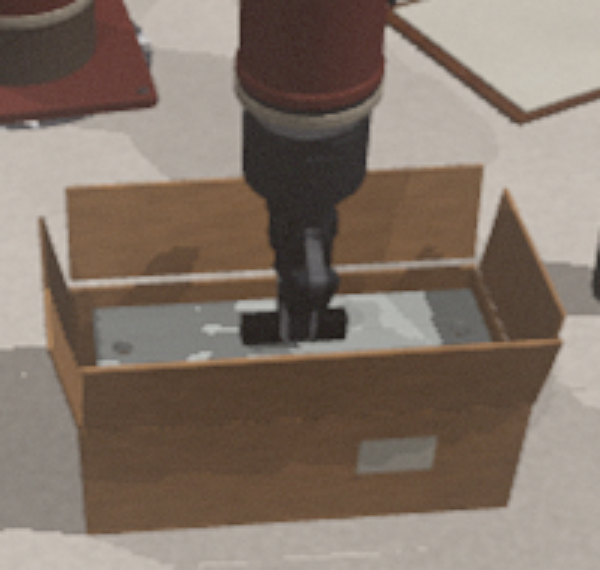

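```bash
python3 -c "
from h import *
c=cam('wrist')
print('S edge top',w2c(onz(c,(315.5,21),102.9)),'S edge bottom rim',w2c(onz(c,(315.5,19.2),92.9)),'tip',w2c(onz(c,(315.6,9.3),90)))
plate()
"
```

```text
S edge top [-9.82337719e-02  1.06960951e+02] S edge bottom rim [ -0.17323381 109.55290097] tip [ -0.15763105 113.39813442]
plate carton xy [-0.3  3.5] z 93.2 yaw err -0.0 tilt long -0.005 tilt z [-0.008  0.006  1.   ]
to centre, units [-0.14  0.01 -0.  ] F [-0.3  0.5 -3.3] t 46.1
```

Call:
{"op": "carry_out", "data": {
  "steps": [
    [0,0,0.2,0,0],
    [0,0,0.2,0,0],
    [0,0,0,0,0]
  ]
}}

```text
time: 46.48
ee_pos: [559.3, 116.1, 116.6]
tcp_rot: [-3.132, -0.032, 1.469]
force: [0.0, 0.4, -4.1]
opening: 11.5
```

```bash
python3 -c "
from h import *
plate()"
```

```text
plate carton xy [-0.4  3.7] z 82.4 yaw err -0.0 tilt long -0.005 tilt z [-0.008  0.006  1.   ]
to centre, units [-0.15  0.02 -0.  ] F [ 0.   0.4 -4.1] t 46.5
```

Call:
{"op": "carry_out", "data": {
  "steps": [
    [0,0,0.2,0,0],
    [0,0,0.2,0,0],
    [0,0,0.1,0,0],
    [0,0,0,0,0]
  ]
}}

```text
time: 46.98
ee_pos: [559.3, 116.3, 103.1]
tcp_rot: [-3.132, -0.032, 1.469]
force: [0.4, -0.9, -4.0]
opening: 11.8
```

```bash
python3 -c "
from h import *
plate()"
```

```text
plate carton xy [-0.4  3.9] z 68.9 yaw err -0.0 tilt long -0.005 tilt z [-0.008  0.006  1.   ]
to centre, units [-0.16  0.02 -0.01] F [ 0.4 -0.9 -4. ] t 47.0
```

Call:
{"op": "carry_out", "data": {
  "steps": [
    [0,0,0.1,0,0],
    [0,0,0.1,0,0],
    [0,0,0,0,0]
  ]
}}

```text
time: 47.35
ee_pos: [559.7, 116.4, 98.2]
tcp_rot: [-3.132, -0.032, 1.469]
force: [-0.5, 0.4, -2.5]
opening: 11.6
```

```bash
python3 -c "
from h import *
plate()"
```

```text
plate carton xy [-0.1  4.1] z 64.0 yaw err -0.001 tilt long -0.005 tilt z [-0.009  0.006  1.   ]
to centre, units [-0.16  0.   -0.01] F [-0.5  0.4 -2.5] t 47.4
```

Call:
{"op": "carry_out", "data": {
  "steps": [
    [0,0,0.06,0,0],
    [0,0,0,0,0]
  ]
}}

```text
time: 47.6
ee_pos: [559.8, 116.5, 98.4]
tcp_rot: [-3.133, -0.031, 1.469]
force: [-1.2, -0.8, -3.2]
opening: 12.0
```

```bash
python3 -c "
from h import *
plate()"
```

```text
plate carton xy [0.1 4.1] z 64.2 yaw err -0.001 tilt long -0.006 tilt z [-0.009  0.007  1.   ]
to centre, units [-0.16 -0.   -0.01] F [-1.2 -0.8 -3.2] t 47.6
```

Call:
{"op": "carry_out", "data": {
  "steps": [
    [0,0,0.1,0,0],
    [0,0,0.1,0,0],
    [0,0,0,0,0]
  ]
}}

```text
time: 47.98
ee_pos: [559.9, 116.5, 98.5]
tcp_rot: [-3.134, -0.028, 1.469]
force: [-0.4, 1.0, -3.7]
opening: 11.6
```

```bash
python3 -c "
from h import *
plate()"
```

```text
plate carton xy [0.2 4.1] z 64.3 yaw err -0.001 tilt long -0.009 tilt z [-0.01  0.01  1.  ]
to centre, units [-0.16 -0.01 -0.  ] F [-0.4  1.  -3.7] t 48.0
```

Call:
{"op": "carry_out", "data": {
  "steps": [
    [0,0,0,0,0.15],
    [0,0,0,0,0.3],
    [0,0,0,0,0.45],
    [0,0,0,0,0.45]
  ]
}}

```text
time: 48.48
ee_pos: [560.6, 117.1, 98.4]
tcp_rot: [-3.135, -0.029, 1.469]
force: [0.2, 0.3, -0.6]
opening: 38.3
```

Call:
{"op": "carry_out", "data": {
  "steps": [
    [0,0,-0.4,0,0.45],
    [0,0,-0.8,0,0.45],
    [0,0,-1,0,0.45],
    [0,0,-1,0,0.45],
    [0,0,0,0,0.45]
  ]
}}

```text
time: 49.1
ee_pos: [561.9, 115.4, 186.3]
tcp_rot: [-3.139, -0.031, 1.469]
force: [-0.7, 0.0, -1.0]
opening: 38.5
```

```bash
python3 -c "
from h import *
plate();c,im=snap('wrist','w26')
c,im=snap('side','sd26');cv2.imwrite('pics/sd26c.png',cv2.resize(im[130:290,260:400],None,fx=3.5,fy=3.5))
"
```

```text
plate carton xy [2.5 3.2] z 152.1 yaw err -0.0 tilt long -0.007 tilt z [-0.015  0.008  1.   ]
to centre, units [-0.13 -0.1  -0.  ] F [-0.7  0.  -1. ] t 49.1
```

View pics/w26.png

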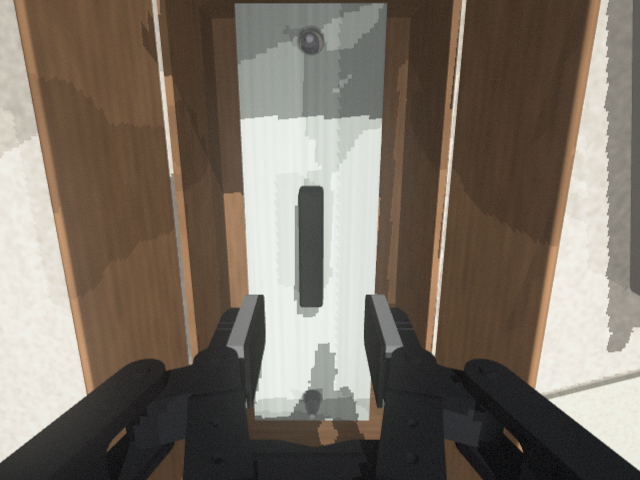

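View pics/sd26c.png

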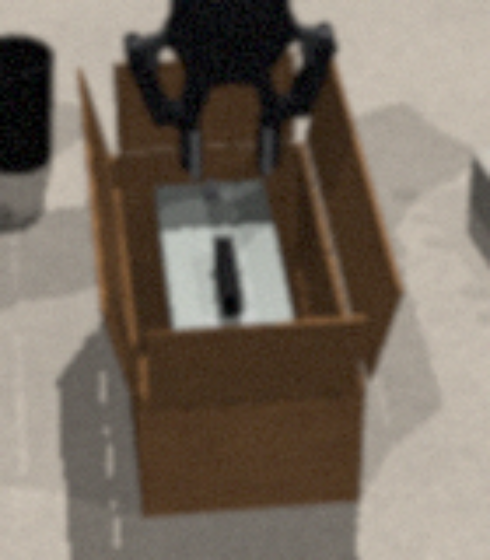

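```bash
python3 -c "
from h import *
c=cam('wrist')
for z in(72,74,76,78):
  print(z,[proj(c,c2w(x,y,z)).round(1) for x,y in((-40,131),(40,131),(-40,-131),(40,-131),(0,35),(0,113))])
print('bar',[proj(c,c2w(x,y,94)).round(1) for x,y in((-7,35),(7,35),(0,-35))])
"
```

```text
72 [array([237. ,   5.3]), array([389.5,   4.8]), array([257.1, 420.7]), array([370.8, 421.1]), array([313.5, 186.6]), array([313.2,  42.5])]
74 [array([236.3,   4.3]), array([390.1,   3.8]), array([256.7, 422.7]), array([371.2, 423.1]), array([313.4, 187.2]), array([313.2,  41.8])]
76 [array([235.6,   3.3]), array([390.8,   2.8]), array([256.3, 424.8]), array([371.5, 425.2]), array([313.4, 187.8]), array([313.1,  41.2])]
78 [array([234.8,   2.3]), array([391.5,   1.8]), array([255.9, 426.9]), array([371.9, 427.3]), array([313.4, 188.4]), array([313.1,  40.5])]
bar [array([300.1, 193.5]), array([326.1, 193.5]), array([313.4, 311.4])]
```

```bash
cat >> h.py <<'E'
def edge(f,th,s=0):
    if f=='e0': return c2w(s,-144+71*np.cos(th),98+71*np.sin(th))
    if f=='e1': return c2w(s,144-71*np.cos(th),98+71*np.sin(th))
    if f=='l0': return c2w(-72+71*np.cos(th),s,102+71*np.sin(th))
    if f=='l1': return c2w(72-71*np.cos(th),s,102+71*np.sin(th))
def fit(c,f,obs):
    b=[(sum(np.linalg.norm(proj(c,edge(f,t,s))-np.array(o)) for s,o in obs),t) for t in np.arange(-0.1,2.15,0.01)]
    return min(b)
E
python3 -c "
from h import *
c=cam('scene')
print(fit(c,'e0',[(-66,(303,202.5)),(66,(307,246))]))
print(fit(c,'e1',[(-66,(458.5,193)),(66,(478,236))]))
print(fit(c,'l0',[(-144,(312.3,193)),(144,(450.5,185.5))]))
print(fit(c,'l1',[(-144,(318,253)),(144,(477,244))]))
print(c2w(0,-144),c2w(0,144))
go(c2w(0,-230,200)); print(manip.read_state()['joints'].round(2))
"
```

```text
(np.float64(3.101710224519145), np.float64(1.759999999999999))
(np.float64(1.8702772007628283), np.float64(1.759999999999999))
(np.float64(3.348384089987939), np.float64(1.7399999999999989))
(np.float64(4.965531011732116), np.float64(1.869999999999999))
[544.923988  -31.4805998   0.       ] [573.676012  255.0805998   0.       ]
pos [560.8 115.  183.8] rot [-3.136 -0.03   1.469] t 49.2 units [-9.31 -0.04 -0.92]
[ 0.36  0.3  -0.74  1.71  0.19  1.2  -0.52]
```

Call:
{"op": "carry_out", "data": {
  "steps": [
    [0,0,-1,0,0],
    [-0.5,-0.1,-1,0,0],
    [-1,0,0,0,0],
    [-1,0,0,0,0],
    [-1,0,0,0,0]
  ]
}}

```text
time: 49.82
ee_pos: [546.9, 26.5, 229.3]
tcp_rot: [-3.129, -0.03, 1.474]
force: [-0.1, -0.5, -0.2]
opening: 0.1
```

Call:
{"op": "carry_out", "data": {
  "steps": [
    [-1,0,0,0,0],
    [-1,0,0,0,0],
    [-1,0,0,0,0],
    [-1,0,0,0,0],
    [-1,0,0,0,0]
  ]
}}

```text
time: 50.45
ee_pos: [531.7, -102.0, 221.6]
tcp_rot: [-3.122, -0.03, 1.475]
force: [-0.2, 0.2, -0.4]
opening: 0.2
```

```bash
python3 -c "
from h import *
s=manip.read_state();print(w2c(s['ee_pos']))
c,im=snap('scene','s27')
go(c2w(0,-205,172))"
```

```text
[  -6.1679522  -215.46210457]
pos [ 531.1 -106.2  221.1] rot [-3.121 -0.029  1.47 ] t 50.5 units [0.53 0.29 1.98]
```

View pics/s27.png

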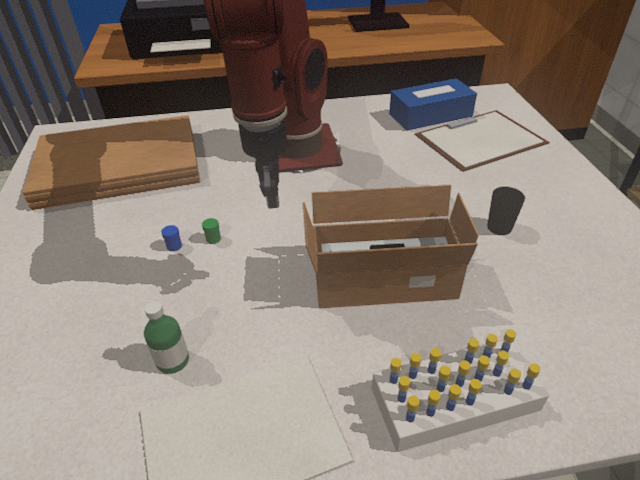

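Call:
{"op": "carry_out", "data": {
  "steps": [
    [0,0.25,1,0,0],
    [0,0,0.95,0,0],
    [0,0,0,0,0]
  ]
}}

```text
time: 50.88
ee_pos: [535.3, -106.3, 169.5]
tcp_rot: [-3.118, -0.029, 1.468]
force: [0.2, -0.0, -0.3]
opening: 0.2
```

```bash
python3 -c "
from h import *
s=manip.read_state();print(w2c(s['ee_pos']))
go(c2w(0,-160,173))"
```

```text
[  -2.15006792 -219.37445581]
pos [ 535.3 -106.3  169.5] rot [-3.118 -0.029  1.468] t 50.88 units [ 2.38  0.08 -0.07]
```

Call:
{"op": "carry_out", "data": {
  "steps": [
    [0.8,0.08,0,0,0],
    [0.8,0,0,0,0],
    [0.8,0,-0.1,0,0],
    [0.5,0,0,0,0],
    [0,0,0,0,0]
  ]
}}

```text
time: 51.5
ee_pos: [545.5, -32.5, 177.0]
tcp_rot: [-3.119, -0.029, 1.467]
force: [1.0, -0.1, -0.2]
opening: -0.1
```

```bash
python3 -c "
from h import *
s=manip.read_state();print(w2c(s['ee_pos']),s['force'])
go(c2w(0,-137,170))
c,im=snap('side','sd28');cv2.imwrite('pics/sd28c.png',cv2.resize(im[130:290,260:400],None,fx=3.5,fy=3.5))"
```

```text
[   0.62807233 -144.92967031] [ 1.01205003 -0.14185062 -0.24849145]
pos [545.5 -32.5 177. ] rot [-3.119 -0.029  1.467] t 51.5 units [ 0.31 -0.02  0.29]
```

View pics/sd28c.png

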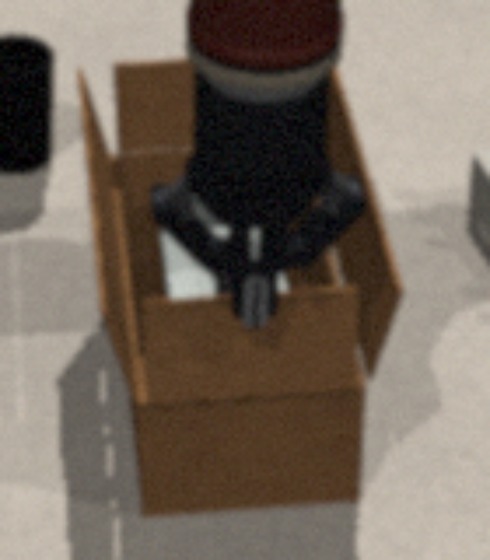

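Call:
{"op": "carry_out", "data": {
  "steps": [
    [0.4,0,0.35,0,0],
    [0.6,0,0.35,0,0],
    [0,0,0,0,0]
  ]
}}

```text
time: 51.92
ee_pos: [547.7, -7.6, 158.6]
tcp_rot: [-3.118, -0.028, 1.464]
force: [-0.1, 0.3, -0.7]
opening: 0.0
```

```bash
python3 -c "
from h import *
s=manip.read_state();print(w2c(s['ee_pos']),s['force'])
go(c2w(0,-109,150))"
```

```text
[   0.33369694 -119.93590671] [-0.12783031  0.27424843 -0.72034184]
pos [547.7  -7.6 158.6] rot [-3.118 -0.028  1.464] t 51.92 units [ 0.43 -0.01  0.36]
```

Call:
{"op": "carry_out", "data": {
  "steps": [
    [0.45,0,0.4,0,0],
    [0.3,0,0.6,0,0],
    [0.15,0,0.6,0,0],
    [0,0,0,0,0]
  ]
}}

```text
time: 52.42
ee_pos: [550.7, 16.7, 118.8]
tcp_rot: [-3.121, -0.026, 1.464]
force: [-8.1, -3.4, 24.8]
opening: -0.1
```

```bash
python3 -c "
from h import *
s=manip.read_state();print(w2c(s['ee_pos']),s['ee_pos'],s['force'])
c,im=snap('scene','s29');cv2.imwrite('pics/s29c.png',cv2.resize(im[130:320,290:490],None,fx=3,fy=3))"
```

```text
[  0.89277566 -95.46028206] [550.65818939  16.72749289 118.76432699] [-8.10179074 -3.40360581 24.80266267]
```

View pics/s29c.png

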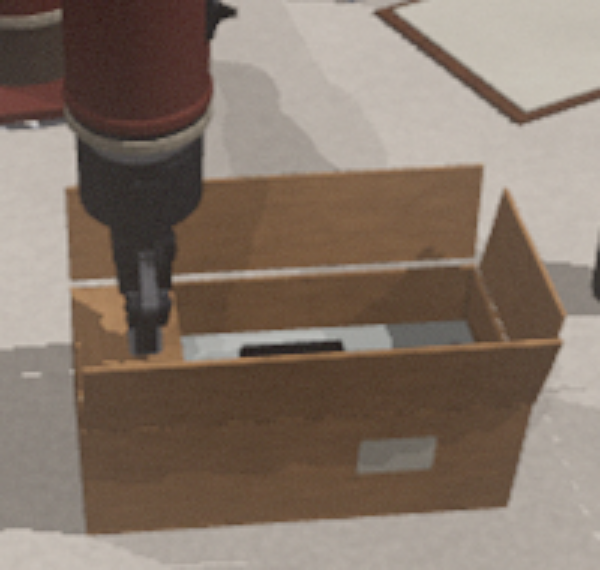

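Call:
{"op": "carry_out", "data": {
  "steps": [
    [0,0,-0.8,0,0],
    [0,0,-1,0,0],
    [0,0,-1,0,0],
    [0.3,0,-1,0,0],
    [0.8,0,-1,0,0]
  ]
}}

```text
time: 53.1
ee_pos: [553.7, 39.7, 235.7]
tcp_rot: [-3.113, -0.025, 1.461]
force: [-0.3, -0.0, -0.8]
opening: 0.7
```

Call:
{"op": "carry_out", "data": {
  "steps": [
    [1,0,0,0,0],
    [1,0,0,0,0],
    [1,0,0,0,0],
    [1,0,0,0,0],
    [1,0,0,0,0]
  ]
}}

```text
time: 53.72
ee_pos: [568.3, 167.3, 235.3]
tcp_rot: [-3.112, -0.024, 1.458]
force: [-0.2, -0.6, 0.0]
opening: 0.2
```

Call:
{"op": "carry_out", "data": {
  "steps": [
    [1,0,0,0,0],
    [1,0,0,0,0],
    [1,0,0,0,0],
    [1,0,0,0,0],
    [1,0,0,0,0]
  ]
}}

```text
time: 54.35
ee_pos: [581.7, 295.7, 231.1]
tcp_rot: [-3.106, -0.022, 1.457]
force: [-0.1, 0.5, 0.1]
opening: -0.1
```

```bash
python3 -c "
from h import *
s=manip.read_state();print(w2c(s['ee_pos']),s['ee_pos'],s['force'],s['joints'].round(2))
c,im=snap('wrist','w30')
go(c2w(0,212,173))
print('cup',onz(cam('scene'),(502,232),0))"
```

```text
[  3.95214685 185.23953109] [581.72549786 295.71954868 231.12663185] [-0.13262694  0.5015543   0.14507371] [ 0.03  0.47 -0.76  1.43  0.28  1.38 -0.85]
pos [580.6 299.6 230.9] rot [-3.105 -0.024  1.461] t 54.4 units [ 0.86 -0.02  2.34]
cup [465.13697069 429.04459079   0.        ]
```

View pics/w30.png

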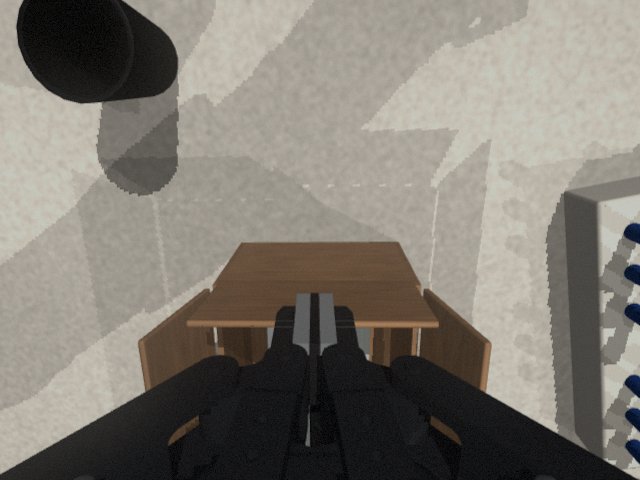

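Call:
{"op": "carry_out", "data": {
  "steps": [
    [1,0,0,0,0],
    [0.2,0,0,0,0],
    [0,0,1,0,0],
    [0,0,1,0,0],
    [0,0,0.2,0,0]
  ]
}}

```text
time: 55.02
ee_pos: [581.4, 331.4, 170.4]
tcp_rot: [-3.102, -0.021, 1.461]
force: [-0.1, -0.8, 0.2]
opening: 0.2
```

```bash
python3 -c "
from h import *
s=manip.read_state();print(w2c(s['ee_pos']),s['ee_pos'],s['force'])
go(c2w(0,154,174))"
```

```text
[9.43519856e-02 2.20720349e+02] [581.42914715 331.40824685 170.35992264] [-0.11962328 -0.7604836   0.19690136]
pos [581.4 331.4 170.4] rot [-3.102 -0.021  1.461] t 55.02 units [-2.67  0.01 -0.2 ]
```

Call:
{"op": "carry_out", "data": {
  "steps": [
    [-0.8,0,-0.1,0,0],
    [-0.8,0,-0.1,0,0],
    [-0.8,0,0,0,0],
    [-0.4,0,0,0,0],
    [0,0,0,0,0]
  ]
}}

```text
time: 55.65
ee_pos: [574.7, 257.7, 175.5]
tcp_rot: [-3.104, -0.022, 1.459]
force: [-0.3, -0.5, 0.2]
opening: 0.1
```

```bash
python3 -c "
from h import *
s=manip.read_state();print(w2c(s['ee_pos']),s['ee_pos'],s['force'])
go(c2w(0,121,162))"
```

```text
[  0.72433193 146.66069975] [574.66235203 257.65569461 175.532403  ] [-0.34569014 -0.54716659  0.20976934]
pos [574.7 257.7 175.5] rot [-3.104 -0.022  1.459] t 55.65 units [-1.04  0.    0.52]
```

Call:
{"op": "carry_out", "data": {
  "steps": [
    [-0.45,0,0.3,0,0],
    [-0.6,0,0.4,0,0],
    [0,0,0,0,0]
  ]
}}

```text
time: 56.02
ee_pos: [570.8, 231.2, 156.2]
tcp_rot: [-3.104, -0.022, 1.46]
force: [0.1, -0.9, -0.9]
opening: -0.0
```

```bash
python3 -c "
from h import *
s=manip.read_state();print(w2c(s['ee_pos']),s['ee_pos'],s['force'])
c,im=snap('wrist','w31')"
```

```text
[ -0.49127628 119.9925275 ] [570.79044204 231.24211045 156.17632012] [ 0.11028469 -0.88840944 -0.87256157]
```

View pics/w31.png

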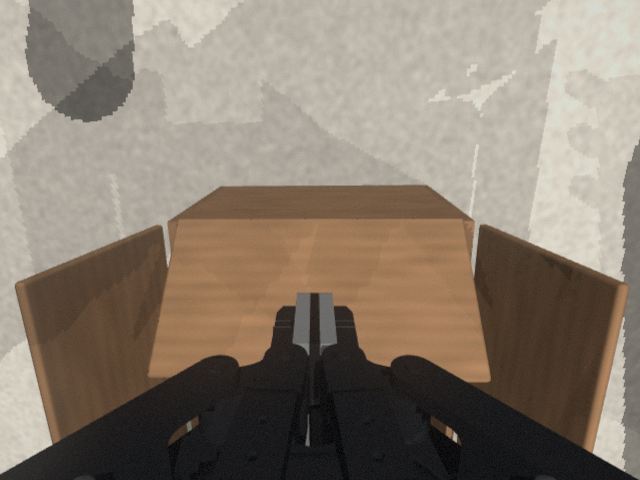

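Flap 1 is folding over the gripper's path as planned, so I'll finish it.

Call:
{"op": "carry_out", "data": {
  "steps": [
    [-0.45,0,0.35,0,0],
    [-0.3,0,0.55,0,0],
    [-0.15,0,0.55,0,0],
    [0,0,0,0,0]
  ]
}}

```text
time: 56.58
ee_pos: [567.6, 210.9, 119.1]
tcp_rot: [-3.107, -0.025, 1.462]
force: [-2.5, 0.2, 13.6]
opening: -0.0
```

```bash
python3 -c "
from h import *
s=manip.read_state();print(w2c(s['ee_pos']),s['ee_pos'],s['force'])
c,im=snap('wrist','w31b')
c,im=snap('scene','s31');cv2.imwrite('pics/s31c.png',cv2.resize(im[130:320,290:490],None,fx=3,fy=3))"
```

```text
[-1.60043344 99.44014777] [567.63501176 210.90313797 119.07074975] [-2.48399592  0.23789995 13.58888004]
```

View pics/s31c.png

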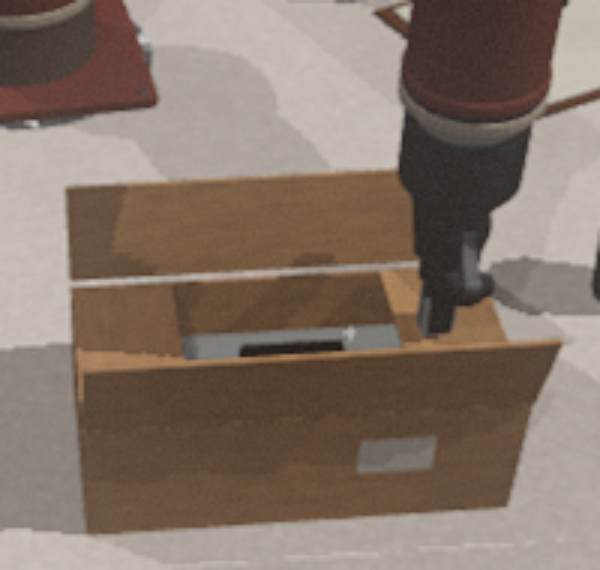

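Call:
{"op": "carry_out", "data": {
  "steps": [
    [0,0,-0.8,0,0],
    [0,0,-1,0,0],
    [0,0,-1,0,0],
    [-0.3,0,-1,0,0],
    [-0.8,0,-1,0,0]
  ]
}}

```text
time: 57.3
ee_pos: [566.7, 180.4, 241.1]
tcp_rot: [-3.102, -0.024, 1.466]
force: [-0.2, 0.2, 0.3]
opening: 0.3
```

Call:
{"op": "carry_out", "data": {
  "steps": [
    [-0.9,0.8,0,0,0],
    [-0.9,0.9,0,0,0],
    [-0.9,0.9,0,0,0],
    [0,1,0,0,0],
    [0,1,0,0,0]
  ]
}}

```text
time: 57.92
ee_pos: [676.9, 97.1, 241.4]
tcp_rot: [-3.108, -0.024, 1.465]
force: [0.3, 0.5, 0.9]
opening: -0.0
```

```bash
python3 -c "
from h import *
s=manip.read_state();print(w2c(s['ee_pos']),s['ee_pos'],s['force'])
go(c2w(135,-3,175))
c,im=snap('side','sd32');cv2.imwrite('pics/sd32c.png',cv2.resize(im[130:290,260:400],None,fx=3.5,fy=3.5))
c,im=snap('scene','s32');cv2.imwrite('pics/s32c.png',cv2.resize(im[130:320,290:490],None,fx=3,fy=3))"
```

```text
[118.48118926  -2.87257482] [676.90249787  97.11339416 241.38769764] [0.31812094 0.49850088 0.8526728 ]
pos [676.9  97.1 241.4] rot [-3.108 -0.024  1.465] t 57.92 units [-0.06  0.75  2.63]
```

View pics/sd32c.png

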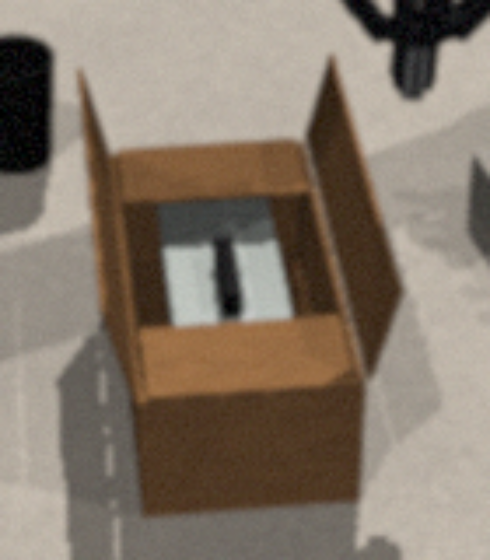

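View pics/s32c.png

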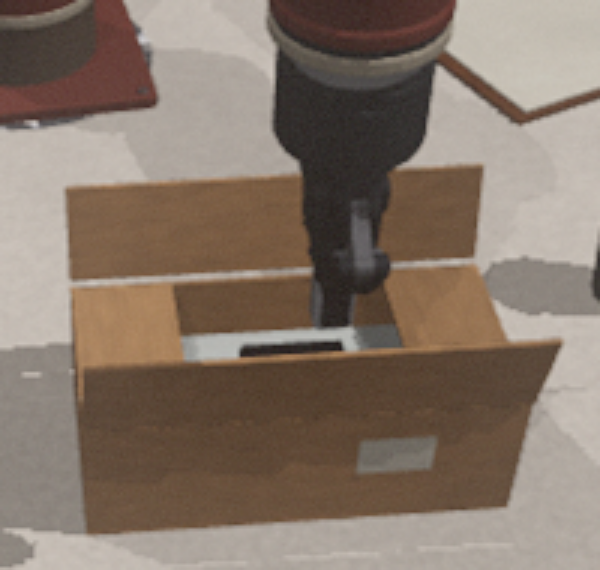

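```bash
python3 -c "
from h import *
c=cam('side')
print(fit(c,'e0',[(-66,(300,223.7)),(66,(359.4,220.6))]),[proj(c,edge('e0',t,66)) for t in(0,.15,.3)])
print(fit(c,'e1',[(66,(348.6,185.1))]),[proj(c,edge('e1',t,66)) for t in(0,.15,.3)])
c=cam('scene')
print('scene',[proj(c,edge('e0',t,-66)) for t in(0,.15,.3)],[proj(c,edge('e1',t,-66)) for t in(0,.15,.3)], 'obs',(290+174/3,130+287/3),(290+387/3,130+271/3))
"
```

```text
(np.float64(3.236361117002799), np.float64(0.039999999999999925)) [array([356.91279936, 220.95271311]), array([357.11816056, 217.45447509]), array([357.42587203, 214.4155402 ])]
(np.float64(0.36219445333880596), np.float64(0.019999999999999934)) [array([348.23645534, 185.4911534 ]), array([348.29207986, 181.73421109]), array([348.25899587, 177.67743306])]
scene [array([344.92673208, 225.21823293]), array([344.61506498, 221.32118975]), array([343.53851732, 217.50226309])] [array([413.75997061, 221.30201116]), array([414.67464152, 217.36361596]), array([416.33712046, 213.41922848])] obs (348.0, 225.66666666666669) (419.0, 220.33333333333331)
```

Call:
{"op": "carry_out", "data": {
  "steps": [
    [0,0.9,0,0,0],
    [0,0,1,0,0],
    [0,0,1,0,0],
    [0,0,0.5,0,0],
    [0,0,0,0,0]
  ]
}}

```text
time: 58.65
ee_pos: [696.9, 97.1, 177.8]
tcp_rot: [-3.107, -0.025, 1.465]
force: [0.1, 0.2, 0.2]
opening: -0.2
```

```bash
python3 -c "
from h import *
s=manip.read_state();print(w2c(s['ee_pos']),s['ee_pos'],s['force'])
go(c2w(85,0,177))"
```

```text
[138.41322411  -0.90854446] [696.93103142  97.07772941 177.83470808] [0.13777294 0.2090585  0.19492686]
pos [696.9  97.1 177.8] rot [-3.107 -0.025  1.465] t 58.65 units [ 0.02 -2.13  0.11]
```

Call:
{"op": "carry_out", "data": {
  "steps": [
    [0,-0.7,0,0,0],
    [0,-0.7,0,0,0],
    [0,-0.6,0,0,0],
    [0,0,0,0,0]
  ]
}}

```text
time: 59.15
ee_pos: [647.5, 103.2, 185.0]
tcp_rot: [-3.114, -0.027, 1.466]
force: [-0.3, 0.2, -0.6]
opening: -0.1
```

```bash
python3 -c "
from h import *
s=manip.read_state();print(w2c(s['ee_pos']),s['ee_pos'],s['force'])
go(c2w(53,0,166))"
```

```text
[88.61439621  0.21461888] [647.49311947 103.16686875 184.98956394] [-0.29707641  0.19853584 -0.63630336]
pos [647.5 103.2 185. ] rot [-3.114 -0.027  1.466] t 59.15 units [-0.04 -1.4   0.8 ]
```

Call:
{"op": "carry_out", "data": {
  "steps": [
    [0,-0.1,0.5,0,0],
    [0,-0.6,0.3,0,0],
    [0,-0.6,0.4,0,0],
    [0,0,0,0,0]
  ]
}}

```text
time: 59.65
ee_pos: [615.9, 107.3, 154.4]
tcp_rot: [-3.116, -0.028, 1.464]
force: [-0.7, -0.7, 0.3]
opening: -0.0
```

```bash
python3 -c "
from h import *
s=manip.read_state();print(w2c(s['ee_pos']),s['ee_pos'],s['force'])
go(c2w(40,0,154));c,im=snap('side','sd33');cv2.imwrite('pics/sd33c.png',cv2.resize(im[130:290,260:400],None,fx=3.5,fy=3.5))"
```

```text
[56.7214204   1.13824549] [615.85168449 107.26986581 154.44088529] [-0.68713882 -0.69162873  0.29584669]
pos [615.9 107.3 154.4] rot [-3.116 -0.028  1.464] t 59.65 units [-0.05 -0.67  0.03]
```

View pics/sd33c.png

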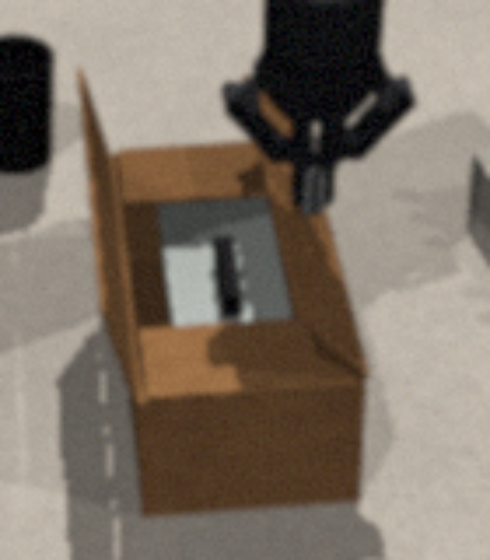

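Call:
{"op": "carry_out", "data": {
  "steps": [
    [0,-0.65,0.1,0,0],
    [0,-0.35,0.5,0,0],
    [0,-0.15,0.55,0,0],
    [0,0,0.2,0,0],
    [0,0,0,0,0]
  ]
}}

```text
time: 60.32
ee_pos: [590.0, 111.1, 123.7]
tcp_rot: [-3.12, -0.028, 1.462]
force: [-4.1, -0.4, 9.6]
opening: 0.3
```

```bash
python3 -c "
from h import *
s=manip.read_state();print(w2c(s['ee_pos']),s['ee_pos'],s['force'])
c,im=snap('side','sd34');cv2.imwrite('pics/sd34c.png',cv2.resize(im[130:290,260:400],None,fx=3.5,fy=3.5))"
```

```text
[30.62360989  2.33187037] [590.00341799 111.06296112 123.68141619] [-4.10233677 -0.37105041  9.64477397]
```

View pics/sd34c.png

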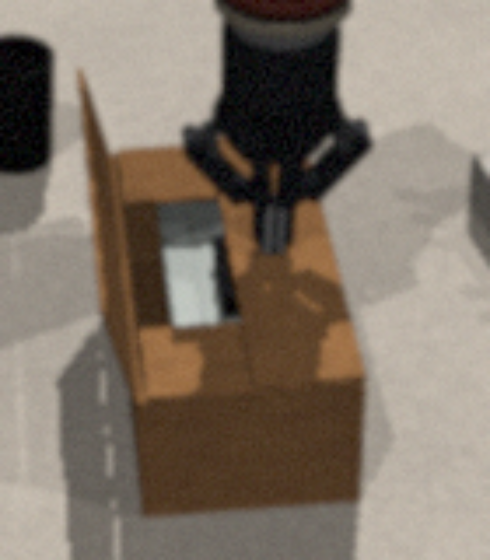

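Call:
{"op": "carry_out", "data": {
  "steps": [
    [0,0,-0.8,0,0],
    [0,0,-1,0,0],
    [0,0,-1,0,0],
    [0,-0.3,-1,0,0],
    [0,-0.8,-0.8,0,0]
  ]
}}

```text
time: 61.0
ee_pos: [566.0, 109.7, 242.3]
tcp_rot: [-3.117, -0.03, 1.461]
force: [0.8, 0.2, -0.2]
opening: -0.1
```

Call:
{"op": "carry_out", "data": {
  "steps": [
    [0,-0.9,0,0,0],
    [0,-0.9,0,0,0],
    [0,-0.9,0,0,0],
    [0,-0.9,0,0,0],
    [0,-0.9,0,0,0]
  ]
}}

```text
time: 61.62
ee_pos: [453.7, 123.3, 249.7]
tcp_rot: [-3.123, -0.032, 1.462]
force: [0.1, 0.5, 0.8]
opening: -0.0
```

```bash
python3 -c "
from h import *
s=manip.read_state();print(w2c(s['ee_pos']),s['ee_pos'],s['joints'].round(2))
go(c2w(-122,0,176))"
```

```text
[-106.24787328    0.87255207] [453.67003338 123.27528114 249.66705672] [ 0.49  0.01 -0.81  1.84 -0.03  1.3  -0.42]
pos [453.7 123.3 249.7] rot [-3.123 -0.032  1.462] t 61.62 units [-0.14 -0.57  2.96]
```

Call:
{"op": "carry_out", "data": {
  "steps": [
    [0,-0.7,0,0,0],
    [0,0,0.9,0,0],
    [0,0,0.9,0,0],
    [0,0,0.9,0,0],
    [0,0,0,0,0]
  ]
}}

```text
time: 62.25
ee_pos: [435.8, 128.7, 184.9]
tcp_rot: [-3.129, -0.032, 1.465]
force: [-0.1, 1.0, 1.3]
opening: -0.2
```

```bash
python3 -c "
from h import *
s=manip.read_state();print(w2c(s['ee_pos']),s['ee_pos'],s['joints'].round(2),s['force'])
go(c2w(-85,0,177))
c,im=snap('side','sd35');cv2.imwrite('pics/sd35c.png',cv2.resize(im[130:290,260:400],None,fx=3.5,fy=3.5))"
```

```text
[-124.61712372    4.45797859] [435.75049807 128.6766605  184.8835716 ] [ 0.48  0.02 -0.83  1.97 -0.02  1.15 -0.45] [-0.07983542  0.99326325  1.32003889]
pos [435.8 128.7 184.9] rot [-3.129 -0.032  1.465] t 62.25 units [-0.18  1.59  0.29]
```

View pics/sd35c.png

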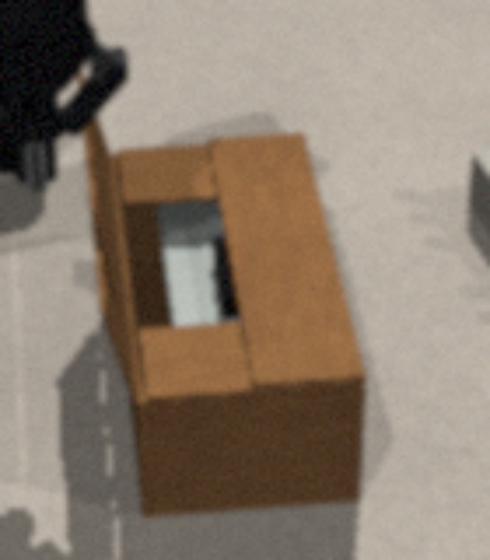

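Call:
{"op": "carry_out", "data": {
  "steps": [
    [-0.1,0.5,0.4,0,0],
    [0,0.6,0.1,0,0],
    [0,0.5,0,0,0],
    [0,0,0,0,0]
  ]
}}

```text
time: 62.8
ee_pos: [479.6, 123.0, 177.6]
tcp_rot: [-3.136, -0.033, 1.465]
force: [0.0, -0.3, -0.0]
opening: -0.1
```

```bash
python3 -c "
from h import *
s=manip.read_state();print(w2c(s['ee_pos']),s['ee_pos'],s['force'])
go(c2w(-53,0,166))"
```

```text
[-80.41940467   3.20886583] [479.60270942 123.0213788  177.62433541] [ 0.00982607 -0.32865929 -0.00104527]
pos [479.6 123.  177.6] rot [-3.136 -0.033  1.465] t 62.8 units [-0.14  1.1   0.45]
```

Call:
{"op": "carry_out", "data": {
  "steps": [
    [-0.1,0.4,0.3,0,0],
    [0,0.5,0.4,0,0],
    [0,0,0,0,0]
  ]
}}

```text
time: 63.18
ee_pos: [502.9, 118.3, 159.8]
tcp_rot: [-3.137, -0.033, 1.465]
force: [-1.3, -0.1, -0.2]
opening: 0.0
```

```bash
python3 -c "
from h import *
s=manip.read_state();print(w2c(s['ee_pos']),s['ee_pos'],s['force'])
go(c2w(-40,0,152))
c,im=snap('side','sd36');cv2.imwrite('pics/sd36c.png',cv2.resize(im[130:290,260:400],None,fx=3.5,fy=3.5))"
```

```text
[-56.80829347   0.86351193] [502.86171872 118.330564   159.84495082] [-1.32775213 -0.05063337 -0.16305924]
pos [502.9 118.3 159.8] rot [-3.137 -0.033  1.465] t 63.17 units [-0.04  0.67  0.31]
```

View pics/sd36c.png

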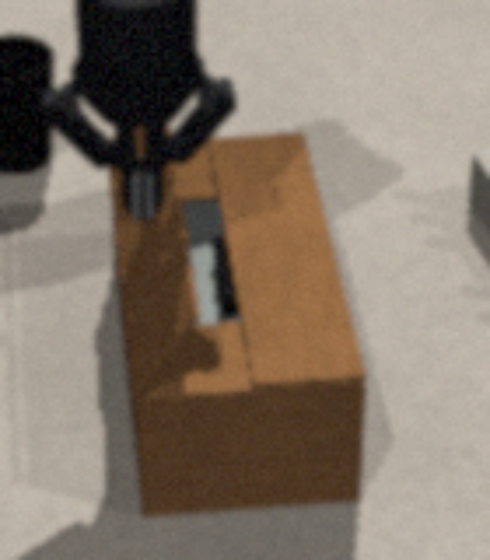

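Call:
{"op": "carry_out", "data": {
  "steps": [
    [0,0.55,0.3,0,0],
    [0,0.35,0.5,0,0],
    [0,0.15,0.55,0,0],
    [0,0,0.2,0,0],
    [0,0,0,0,0]
  ]
}}

```text
time: 63.85
ee_pos: [529.3, 117.0, 123.7]
tcp_rot: [-3.14, -0.03, 1.466]
force: [-3.6, -1.6, 8.6]
opening: 0.2
```

```bash
python3 -c "
from h import *
s=manip.read_state();print(w2c(s['ee_pos']),s['ee_pos'],s['force'])"
```

```text
[-30.41479049   2.15825762] [529.25262301 116.98388777 123.66875494] [-3.62769279 -1.55546873  8.64992425]
```

Call:
{"op": "carry_out", "data": {
  "steps": [
    [0,0,-0.8,0,0],
    [0,0,-1,0,0],
    [0,0,-1,0,0],
    [0,0,-1,0,0],
    [-1,0,-0.8,0,0]
  ]
}}

```text
time: 64.47
ee_pos: [523.2, 90.8, 237.5]
tcp_rot: [-3.134, -0.03, 1.471]
force: [0.2, -0.7, -0.5]
opening: 0.0
```

Call:
{"op": "carry_out", "data": {
  "steps": [
    [-1,0,0,0,0],
    [-1,0,0,0,0],
    [0,0,0,0,0]
  ]
}}

```text
time: 64.85
ee_pos: [517.8, 38.7, 236.3]
tcp_rot: [-3.136, -0.029, 1.47]
force: [0.1, 0.6, -0.2]
opening: -0.1
```

```bash
python3 -c "
from h import *
c,im=snap('wrist','w37')
c,im=snap('side','sd37');cv2.imwrite('pics/sd37c.png',cv2.resize(im[130:290,260:400],None,fx=3.5,fy=3.5))
c,im=snap('scene','s37');cv2.imwrite('pics/s37c.png',cv2.resize(im[130:320,290:490],None,fx=3,fy=3))"
```

```text
(no output)
```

View pics/sd37c.png

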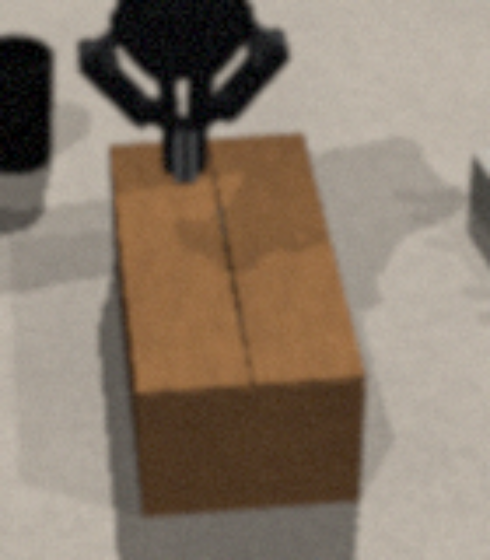

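View pics/s37c.png

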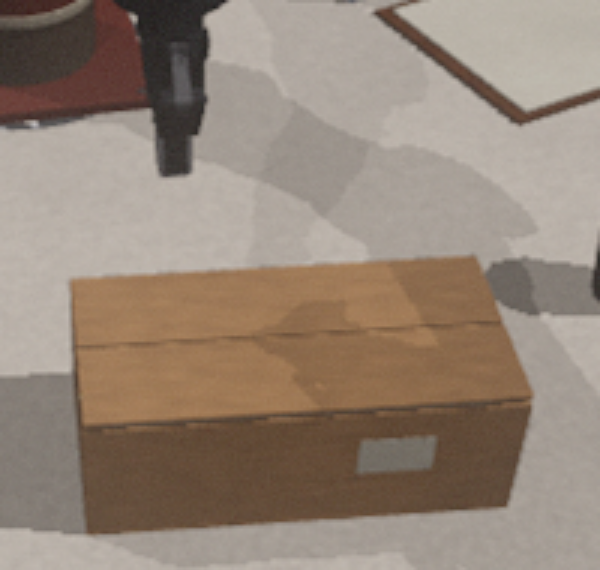

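View pics/w37.png

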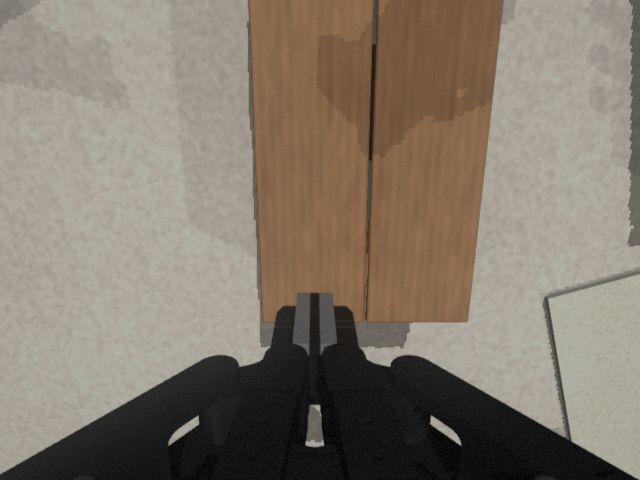

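All four flaps lie flat with an even centre seam, and the arm is clear of the carton. I'll hand the job in.

```bash
python3 -c "
from station import manip
print(manip.job_done(), manip.read_state()['time'])"
```

```text
the job is handed in; nothing more can be done
the job is handed in; nothing more can be done
```

The carton is packed and closed, and I handed the job in at about 65 s of the 210 s. The station gives no verdict, so the result is judged from my own pictures.

- **Pots:** three yellow-lidded pots were there, and they now stand in pockets 0, 1 and 2. Pot 0 first ended up tilted, with its lid reading about 8 mm off. I regripped and reseated it, and the last view before the plate went on showed all three upright, 45–49 mm apart.
- **Plate:** I lowered it level onto both pins and let go. The wrist camera then showed it home within about 2 mm at both ends. My dead-reckoned plate position disagreed with the camera by about 3.5 mm along its length; I followed the camera, and both pins went in without force.
- **Flaps:** the end flaps went down first and measured about 0.02–0.04 rad from flat, with both long flaps still open. I then folded the long flaps over them. In the last pictures they look flat with an even seam, but I did not measure their angles.
- **Not rechecked:** the carton's contents could not be seen once it was closed. I never touched the sanitiser bottle or the pen cup and they look unmoved in the pictures, but I did not measure their positions at the end.

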